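# Press glued jewellery cases in the bench press and put them away

### The job

The lids of the small brown leather cases on the right of the bench have just been glued. Seat every case flat in the nests of the bench press's sliding bed, push the bed fully home, half-press the two-stage key to its first click so that the platen comes down on the cases and pause there for a second, then press on fully and hold it down for two seconds before letting go. Then draw the bed out, put all the cases flat in the wooden drawer on the left and push the drawer fully shut.

Things in the scene. Friction and masses are not known exactly. Their poses are not given: they have to be found in the camera images.
- case_a: Hard leather-covered jewellery case, a dark brown rounded box with a brass seam: 44 mm (own x) by 66 mm (own y) by 26 mm high (own z), 90 g. Origin at the centre of its underside. Two or three of the three cases are present, all alike; they start flat on the bench.
- case_b: A case just like case_a.
- case_c: A case just like case_a.
- bed_nests (a point): Centre of the top face (22 mm above the bench) of the press's sliding bed, at the middle one of its three nests; moves with the bed. x points into the press, y to its left. Nest centres lie at y = -77, 0 and +77 mm in this frame. Each nest takes one case either way round, its 66 mm side along y, inside a 49 mm (x) by 71 mm (y) space between steel corner stops 8 mm high; the stops leave the middle 42 mm of the front and back sides free for fingers down to the bed top.
- bed_knob (a point): Centre of the upright black pull knob at the front of the bed, 24 mm across, its head from 15 mm below to 11 mm above this point, on a 12 mm stem; it stands 118 mm in front of bed_nests (own -x), on a tongue 22 mm above the bench. x points into the press. Push or pull it along x.
- bed_body (a joint): Travel of the sliding bed, m: 0 = home under the platen, 0.130 = fully drawn out towards the robot; friction 2 N, it stays where it is left. It starts half or more drawn out. The nests can be reached from above when it is drawn out by 0.11 or more. The press head above the platen is 250 mm wide and stands 57 to 230 mm above the bench; its front is 32 mm in front of the middle of the platen, where bed_nests comes to lie at home.
- key_top (a point): Centre of the top face of the two-stage key, a black mushroom button 36 mm across on the grey console at the right front of the press, 72 mm above the bench when up; moves down with it. The console is 90 by 62 mm and 41 mm high.
- key_first (a joint): First stage of the key, m: 0 = up, 0.010 = at the first click. A light spring, about 1.5 N at the start to 4.5 N at the click; there the key stands firm until about 12 N. This stage lowers the platen 10 mm until its pad rests on the cases in the bed.
- key_second (a joint): Second stage of the key, m: 0 = not begun, 0.007 = fully pressed (17 mm below its rest height in all). It begins at about 12 N and takes about 18 N at the end; it squeezes the cases. Both stages spring back when let go.
- drawer_floor (a point): Centre of the inner floor (16 mm above the bench) of the wooden drawer, which moves with it: inside 136 mm (x) by 236 mm (y), side walls 38 mm and front 53 mm above this floor. x points into the unit. The unit it slides in is 164 mm deep, 268 mm wide and 78 mm high; the drawer starts more than half open.
- drawer_pull (a point): Front end of the drawer's round steel pull, 26 mm across and 15 mm thick, its centre line 39 mm above the bench, in the middle of the drawer front and 31 mm before its face; push along x (into the unit) to shut the drawer, or grip the pull from above and draw it the other way to open it further.
- store_drawer (a joint): Opening of the drawer, m: 0 = shut, 0.150 = fully open; friction 1.5 N, it stays where it is left. At opening q the front edge of the unit's 78 mm high top lies q - 0.080 m behind drawer_floor (own +x), so when fully open the drawer is clear above from its front to its inner back.

How it is judged (in metres and radians):
On the way, in this order (a step that is already met when the one before it is completed fails the run):
1. every case seated flat in a nest of the bed, and the bed pushed home (((x of case_a in the frame of bed_nests between -0.007 and 0.007 m and y of case_a in the frame of bed_nests between -0.095 and 0.095 m and z of case_a in the frame of bed_nests between -0.004 and 0.004 m) or (x of case_a in the frame of bed_nests between -0.007 and 0.007 m and y of case_a in the frame of bed_nests between -0.095 and 0.095 m and z of case_a in the frame of bed_nests between 0.022 and 0.03 m)) and angle between the z axis of each of case_a, case_b, case_c and the z axis of bed_nests, either way round below 0.07 rad and ((x of case_b in the frame of bed_nests between -0.007 and 0.007 m and y of case_b in the frame of bed_nests between -0.095 and 0.095 m and z of case_b in the frame of bed_nests between -0.004 and 0.004 m) or (x of case_b in the frame of bed_nests between -0.007 and 0.007 m and y of case_b in the frame of bed_nests between -0.095 and 0.095 m and z of case_b in the frame of bed_nests between 0.022 and 0.03 m)) and ((x of case_c in the frame of bed_nests between -0.007 and 0.007 m and y of case_c in the frame of bed_nests between -0.095 and 0.095 m and z of case_c in the frame of bed_nests between -0.004 and 0.004 m) or (x of case_c in the frame of bed_nests between -0.007 and 0.007 m and y of case_c in the frame of bed_nests between -0.095 and 0.095 m and z of case_c in the frame of bed_nests between 0.022 and 0.03 m)) and value of joint bed_body below 0.005 m), for 0.2 s.
2. key half-pressed to its first click (first stage over 8 mm down, second under 1.5 mm) and paused there for half a second, with the bed home and the cases seated (all of step 1 and value of joint key_first above 0.008 m and value of joint key_second below 0.0015 m), for 0.5 s.
3. key fully pressed (second stage over 5 mm) and held 1.5 s, with the bed home and the cases seated (all of step 1 and value of joint key_first above 0.008 m and value of joint key_second above 0.005 m), for 1.5 s.
At the end, for the whole second after the job is handed in: Every case lies flat (within 7 degrees) and at rest on the floor of the wooden drawer, the drawer is shut to within 6 mm, and the key is up (x of case_a in the frame of drawer_floor between -0.072 and 0.072 m and y of case_a in the frame of drawer_floor between -0.122 and 0.122 m and z of case_a in the frame of drawer_floor between -0.006 and 0.032 m and angle between the z axis of each of case_a, case_b, case_c and the z axis of drawer_floor, either way round below 0.12 rad and linear speed of each of case_a, case_b, case_c below 0.02 m/s and x of case_b in the frame of drawer_floor between -0.072 and 0.072 m and y of case_b in the frame of drawer_floor between -0.122 and 0.122 m and z of case_b in the frame of drawer_floor between -0.006 and 0.032 m and x of case_c in the frame of drawer_floor between -0.072 and 0.072 m and y of case_c in the frame of drawer_floor between -0.122 and 0.122 m and z of case_c in the frame of drawer_floor between -0.006 and 0.032 m and value of joint store_drawer below 0.006 m and value of joint key_first below 0.002 m); the robot touches nothing.
Of case_a, case_b, case_c only 2 to 3 are there at a start; the rules pass over those that are not, and their reading is None.
At some moment in a run one of case_a, case_b, case_c may be knocked a few centimetres aside while the robot is not near it.
Once in a run the grip may slacken for a moment while it holds something.
It also fails if it takes over 210 s, if anything falls off the work surface, if the arm or the gripper's body presses on something with over 40 N, if the wrist force passes 120 N, or if a joint passes its speed limit or range.

### The arm

A 6-joint arm with a two-finger parallel gripper is mounted at the origin on a cart in front of the work surface, level with it; the furniture and walls round the work are solid. World frame = base frame: x ahead of the robot, y to its left, z up, the work surface at z = 0. Lengths are in mm, angles in degrees, forces in N, time in s.
With the tool pointing down it reaches from about 300 to 850 mm from the base axis. Payload 4.2 kg.
Tool frame: the origin (TCP) lies at the very end of the fingers, on their centre line; the grasp point (between the pads) lies 19 mm behind it; z points along the fingers, y is the line along which they close (so a half turn about z gives the same grasp; the last joint's range is limited). The gripper opens to 91 mm and grips with 3 to 60 N. Pads are 32 mm wide; open, the fingers measure 118 mm over their backs; the gripper's body (76 mm by 178 mm) begins 60 mm behind the grasp point.
Start: joints at [-71.562, 18.312, 89.639, -0, 72.044, -1.146], TCP at [192.734, -541.753, 213.976] pointing down, gripper open.
Joint ranges: [-177.97, 177.97], [-48.28, 115.42], [12.27, 149.76], [-77.06, 257.06], [2.81, 150.46], [-146.56, 146.56]. Speed limits (degrees/s): [147.25, 147.25, 180, 180, 180, 180].

### API

Orientations are given as [roll, pitch, yaw] about the fixed x, y, z axes, in that order (R = Rz(yaw) Ry(pitch) Rx(roll)).
In Python, from workcell import env gives the robot as it stands.
- The arm moves only by the shell command python3 -m pendant 'ROWS' [FORCE]. ROWS is a JSON object of lists of equal length, an entry for each row: "translation": the shift along the tool's x, y, z in mm, a list of three; "roll": the turn about the tool's z in rad; "hand": the closure in counts, from 0 (fully open) to 255 (shut). In form: {"translation": [[dx, dy, dz], ...], "roll": [roll, ...], "hand": [hand, ...]}. A call has exactly 8 rows; each row shifts and turns the commanded pose from where the row before left it, along the tool's axes as they then stand; what a row does not reach is not made up. A row lasts 1/12 s, in which the tool goes at most 41.7 mm and 7.16 degrees, less where a joint would pass 70% of its speed; a pose out of reach is approached as far as the arm can. A call with a gripper value outside its range is refused whole. The fingers move at their own pace and stop on an object; FORCE is the grip in N (left out, the last holds). Time passes only in rows, so rows that do not move let the fingers close, or fill a call up. It gives the time, the measured TCP pose, the force, the opening and the grip force at its end, in the units of the state.
- env.state(): the state, without advancing time (a new reading comes with each control period).
- env.grab_frame(name): name is "scene" or "top" or "wrist"; returns a dict with "frame" (400x640x3 uint8, red, green, blue), "z_map" (400x640 float32, mm along the optical axis (not along the pixel's ray), 0 where there is no reading), "fx", "fy", "cx", "cy" (pixels), "pose" (4x4, takes a point from camera to world coordinates). Camera axes: x right, y down, z forward; pixel columns grow to the right and rows downward; lengths in mm; the calibration is good to about 2 mm. A picture is of the moment at which its call begins.
- env.job_done(): hands the job in; it is judged then, once.
Trained networks look in a picture, given as the dict that the camera call returned (one of the last four; its "shot" number tells which), for a name from the list of things; names that differ only in an ending like _2 or _b are one class to them, and where a whole thing is asked for, a point or a joint stands for the part that bears it (a point fixed in the world has none). Each returns a list of dicts, best first, with "score" (0 to 1); they miss things now and then, are a little off and sometimes report something else, mostly with a low value. They report only what shows in the picture. A call takes as long as a camera call.
- env.recognise(picture, label): "rect" ([centre column, centre row, width, height] in pixels, round what is visible of it).
- env.regions_of(picture, label): "pixels" (400x640 bool, what is visible of it) and "rect" ([centre column, centre row, width, height] in pixels, round what is visible of it).
The state is a dict: "time_s": time; "qpos": joint angles; "qvel": joint speeds; "effort": joint torques, N m; "ee_pos": TCP position; "ee_rot": TCP orientation; "force": force on the tool from outside, world axes, zero at the start; "torque": the same for the moment, N m; "gripper_width": finger opening in mm; "gripper_force": force on a finger pad.
Only numpy, scipy, OpenCV 4.12 (cv2) and the standard library are available. Lean on these libraries where they do the work, as an engineer would, in place of code of your own. Each camera call takes 0.05 s, during which the arm holds its last target. There are 200 camera calls.

## Working session

There is one attempt and no reset: what is moved stays moved. The work goes in short steps, Python scripts to look and compute and a shell command to move; the robot and the scene stay as the last step left them, time stands still between calls to the robot, and variables do not carry over. Pictures are saved under pics/ and viewed, at most 14 in all, crops included, and the job is handed in when it is done.

```bash
mkdir -p pics; ls
cat > h.py <<'E'
import numpy as np, cv2
from workcell import env
def world(p,mask=None):
    z=p["z_map"]; v,u=np.mgrid[0:400,0:640]
    P=np.stack([(u-p["cx"])/p["fx"]*z,(v-p["cy"])/p["fy"]*z,z,np.ones_like(z)],-1)@np.array(p["pose"]).T
    return P[...,:3]
def save(p,n): cv2.imwrite("pics/"+n,p["frame"][...,::-1])
E
python3 - <<'E'
from h import *
print(env.state())
for c in ["top","scene"]:
    p=env.grab_frame(c); save(p,c+"0.png"); W=world(p)
    print(c,np.array(p["pose"]).round(2).tolist())
    for l in ["case_a","bed_nests","bed_knob","key_top","drawer_floor","drawer_pull"]:
        for r in env.regions_of(p,l)[:5]:
            m=r["pixels"]&(p["z_map"]>0); q=W[m]
            if len(q)<5: continue
            zt=np.percentile(q[:,2],90); t=q[abs(q[:,2]-zt)<5]
            rc=cv2.minAreaRect(t[:,:2].astype(np.float32))
            print(l,round(r["score"],2),np.array(r["rect"]).round(),len(q),"ztop",zt.round(1),"rect",np.round(rc[0],1),np.round(rc[1],1),round(rc[2],1))
E
```

```text
pics
{'time_s': 0.0, 'qpos': array([-7.15631008e+01,  1.83526753e+01,  8.97064540e+01,  1.41825789e-04,
        7.20443081e+01, -1.14665642e+00]), 'qvel': array([-0.0908053 ,  0.03589565,  0.05629754,  0.03380027,  0.05105748,
       -0.06643618]), 'effort': array([-3.63296458e-04, -4.12456834e+01, -2.31970829e+01,  7.26626138e-02,
        4.57607908e-02, -1.47348264e-04]), 'ee_pos': array([ 192.56287813, -541.25811362,  213.10959698]), 'ee_rot': array([-1.79896586e+02, -2.20475754e-03,  1.95835098e+01]), 'force': array([-0.26542321, -0.92809872,  0.52374391]), 'torque': array([ 0.00709615, -0.00201228, -0.02993561]), 'gripper_force': 0.0, 'gripper_width': 90.99259655909535}
top [[-0.21, -0.85, 0.48, -77.46], [-0.98, 0.18, -0.11, 107.55], [0.01, -0.49, -0.87, 1109.96], [0.0, 0.0, 0.0, 1.0]]
bed_nests 0.73 [302. 190.  79.  57.] 2112 ztop 27.9 rect [543.5  26.5] [237.  163.6] 88.7
bed_knob 0.84 [304. 190.  81.  59.] 2147 ztop 28.0 rect [543.7  26.4] [236.3 164.1] 88.5
key_top 0.56 [357. 170.  18.  13.] 119 ztop 72.7 rect [ 556.1 -129.8] [34.3 31.5] 50.5
drawer_floor 0.69 [207. 226. 105
[... 366 characters left out ...]
0.69 [374. 270.  30.  19.] 491 ztop 28.7 rect [ 379.8 -301.4] [45.9 65.1] 41.3
case_a 0.63 [436. 278.  31.  19.] 454 ztop 28.6 rect [ 445.6 -441.2] [64.  45.6] 87.7
bed_nests 0.62 [316. 208.  60.  36.] 1134 ztop 32.7 rect [590.1  31.4] [212.5 171.7] 48.2
bed_knob 0.88 [313. 205.  64.  32.] 1154 ztop 32.7 rect [588.9  30.1] [209.  171.7] 48.2
bed_knob 0.55 [352. 208.  13.   3.] 61 ztop 75.2 rect [ 558.6 -133.4] [33.9 31.5] 44.5
key_top 0.38 [352. 208.  12.   6.] 59 ztop 75.2 rect [ 559.2 -133.5] [34.  30.3] 49.8
drawer_floor 0.85 [250. 192.  37.  30.] 980 ztop 61.9 rect [529.3 247.2] [156.  106.5] 33.0
drawer_pull 0.72 [252. 193.  37.  33.] 1009 ztop 61.7 rect [529.8 247.5] [157.2 106.5] 33.0
```

Run:
```python
import cv2
a=cv2.imread("pics/top0.png")[120:320,120:520]; cv2.imwrite("pics/top0c.png",cv2.resize(a,(800,400),interpolation=cv2.INTER_CUBIC))
a=cv2.imread("pics/scene0.png")[130:330,200:520]; cv2.imwrite("pics/scene0c.png",cv2.resize(a,(800,500),interpolation=cv2.INTER_CUBIC))
```

```text
(no output)
```

View pics/top0c.png

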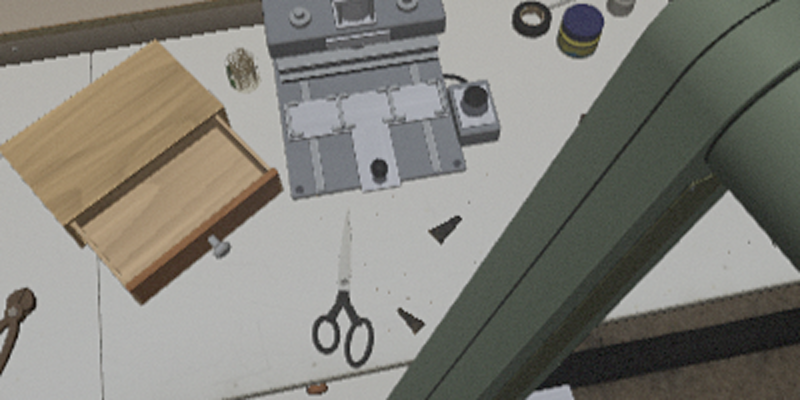

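View pics/scene0c.png

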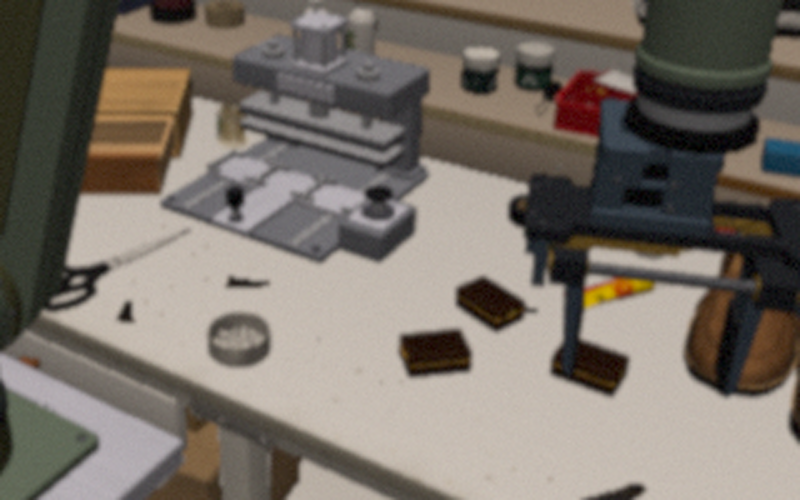

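Scene: three cases right of the bench (full-image pixels ~(374,270), (394,251), (436,278)). The top view shows the drawer at left (turned ~33°, part open), the press in the middle with the knob at ~(309,204), and the key at ~(357,169). I'll turn to yaw 90 and go over the press.

```bash
python3 -m pendant '{"translation":[[0,0,-11],[0,0,-11],[0,0,-11],[0,0,-11],[0,0,-11],[0,0,-11],[0,0,-11],[0,0,-11]],"roll":[-0.12,-0.12,-0.12,-0.12,-0.12,-0.12,-0.12,-0.12],"hand":[0,0,0,0,0,0,0,0]}' 20 
python3 -m pendant '{"translation":[[0,0,0],[0,0,0],[0,0,0],[36,15,0],[36,15,0],[36,15,0],[36,15,0],[36,15,0]],"roll":[-0.12,-0.12,-0.029,0,0,0,0,0],"hand":[0,0,0,0,0,0,0,0]}'
python3 -m pendant '{"translation":[[36,15,0],[36,15,0],[36,15,0],[36,15,0],[36,15,0],[36,15,0],[36,15,0],[36,15,0]],"roll":[0,0,0,0,0,0,0,0],"hand":[0,0,0,0,0,0,0,0]}'
python3 -m pendant '{"translation":[[36,12,0],[36,12,0],[20,0,0],[0,0,0],[0,0,0],[0,0,0],[0,0,0],[0,0,0]],"roll":[0,0,0,0,0,0,0,0],"hand":[0,0,0,0,0,0,0,0]}'
python3 - <<'E'
from h import *
for c in ["wrist","top"]:
    p=env.grab_frame(c); save(p,c+"1.png"); np.savez(c+"1.npz",z_map=p["z_map"],pose=p["pose"],k=[p["fx"],p["fy"],p["cx"],p["cy"]],frame=p["frame"]);W=world(p)
    print(c,p["fx"],np.array(p["pose"]).round(3).tolist())
    for l in ["case_a","bed_knob","key_top","drawer_pull"]:
        for r in env.regions_of(p,l)[:4]:
            m=r["pixels"]&(p["z_map"]>0); q=W[m]
            if len(q)<5: continue
            zt=np.percentile(q[:,2],90); t=q[abs(q[:,2]-zt)<5]
            rc=cv2.minAreaRect(t[:,:2].astype(np.float32))
            print(l,round(r["score"],2),np.array(r["rect"]).round(),len(q),"ztop",zt.round(1),"rect",np.round(rc[0],1),np.round(rc[1],1),round(rc[2],1))
E
```

```text
time_s: 1.37
ee_pos: [192.7, -541.7, 302.5]
ee_rot: [180.0, 0.0, 74.9]
force: [0.0, -0.4, 0.2]
gripper_width: 91.3
gripper_force: 0.0
time_s: 2.03
ee_pos: [268.0, -360.0, 302.0]
ee_rot: [180.0, 0.0, 90.0]
force: [2.1, -0.3, -0.1]
gripper_width: 91.3
gripper_force: 0.0
time_s: 2.7
ee_pos: [387.9, -71.9, 302.3]
ee_rot: [179.9, 0.0, 90.0]
force: [0.1, -0.4, -0.2]
gripper_width: 91.1
gripper_force: 0.0
time_s: 3.37
ee_pos: [411.6, 17.2, 302.0]
ee_rot: [180.0, 0.0, 89.9]
force: [-0.1, 0.3, -0.8]
gripper_width: 91.3
gripper_force: 0.0
wrist 353.78228678152436 [[1.0, -0.001, -0.001, 412.304], [-0.001, -0.96, -0.279, 96.231], [-0.001, 0.279, -0.96, 472.266], [0.0, 0.0, 0.0, 1.0]]
case_a 0.78 [296. 348.  34.  31.] 688 ztop 26.3 rect [ 370.1 -288.6] [43.8 35.8] 45.3
case_a 0.66 [378. 343.  31.  11.] 163 ztop 16.1 rect [ 496.  -277.2] [ 7.7 28.2] 86.3
bed_knob 0.96 [436. 144. 144. 189.] 12749 ztop 28.7 rect [549.   24.9] [237.6 156.5] 88.8
drawer_pull 0.74 [408.  16.  71.  31.] 1272 ztop 67.8 rect [492.2 178.1] [12.4 28.6] 33.0
top 428.461351973977 [[-0.206, -0.852, 0.48, -77.457], [-0.979, 0.177, -0.106, 107.551], [0.005, -0.492, -0.871, 1109.962], [0.0, 0.0, 0.0, 1.0]]
case_a 0.86 [468. 192.  31.  22.] 401 ztop 27.0 rect [ 441.2 -438.6] [44.2 66.1] 0.4
case_a 0.67 [426. 186.  13.  23.] 158 ztop 27.2 rect [ 483.9 -321.5] [40.2 44.9] 65.5
case_a 0.34 [290. 193.  53.  53.] 1177 ztop 29.2 rect [546.3  80. ] [178.  119.3] 7.9
bed_knob 0.9 [290. 192.  54.  50.] 1178 ztop 29.3 rect [546.5  82.2] [184.9 107.5] 14.2
drawer_pull 0.61 [207. 225. 107.  92.] 5032 ztop 60.6 rect [481.2 303.6] [135.6 244.6] 32.2
```

View pics/wrist1.png

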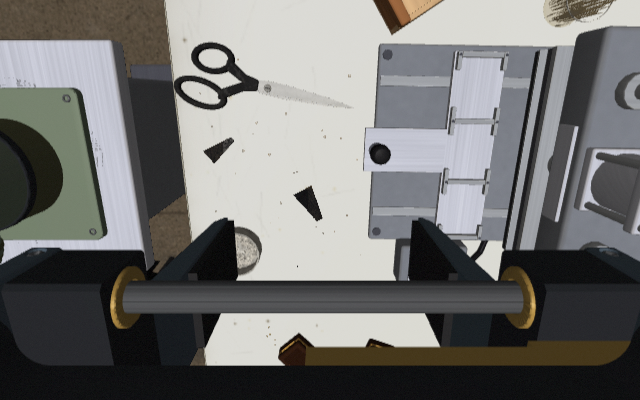

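Wrist view from above: knob at (380,153), nests strip around column ~475 with corner stops at rows ~60, 120, 182 and 235, head at right from column ~575.

```bash
cat >> h.py <<'E'
def load(n): 
    d=np.load(n); k=d["k"]; return dict(z_map=d["z_map"],pose=d["pose"],fx=k[0],fy=k[1],cx=k[2],cy=k[3],frame=d["frame"])
def snap(c,n):
    p=env.grab_frame(c); save(p,n+".png"); np.savez(n+".npz",z_map=p["z_map"],pose=p["pose"],k=[p["fx"],p["fy"],p["cx"],p["cy"]],frame=p["frame"]); return p
def cases(p):
    "top-face centres and yaw of the 44 mm (closing) axis, from the network masks and depth"
    W=world(p); out=[]
    for r in env.regions_of(p,"case_a"):
        m=r["pixels"]&(p["z_map"]>0)
        if m.sum()<40: continue
        q=W[m]; zt=np.percentile(q[:,2],85); t=q[abs(q[:,2]-zt)<4]
        (c,(w,h),a)=cv2.minAreaRect(t[:,:2].astype(np.float32))
        if w>h: a+=90   # angle of short side
        a=(a+90)%180-90
        print("case",round(r["score"],2),np.array(r["rect"]).round(),"ztop",zt.round(1),"c",np.round(c,1),np.round((w,h),1),"short-side angle",round(a,1))
E
python3 - <<'E'
from h import *
p=load("wrist1.npz"); W=world(p); z=W[...,2]; v,u=np.mgrid[0:400,0:640]
roi=(u>360)&(u<520)&(v>40)&(v<245)
h,b=np.histogram(z[roi],np.arange(-4,80,2)); print([(int(x),int(n)) for x,n in zip(b,h) if n>15])
k=(z>40)&(abs(u-380)<22)&(abs(v-153)<22); q=W[k]; print("knob",len(q),q[:,2].max(),[np.percentile(q[:,i],[1,50,99]).round(1) for i in range(3)])
g=p["frame"].mean(-1); plate=(g>190)&roi&(u<505)&(z>18)&(z<27)
n,l,s,c=cv2.connectedComponentsWithStats(plate.astype(np.uint8))
i=1+s[1:,4].argmax(); print(s[i])
rows=(u>450)&(l==i); q=W[rows]; print("strip",cv2.minAreaRect(q[:,:2].astype(np.float32)),np.median(q[:,2]))
st=roi&(u>440)&(u<505)&(z>27)&(z<36); n,l,s,c=cv2.connectedComponentsWithStats(st.astype(np.uint8))
for j in range(1,n):
    if s[j,4]>4: q=W[l==j]; print("stop",s[j],q.min(0).round(1),q.max(0).round(1))
# press edges
for y in (100,60,-40): 
    m=(abs(W[...,1]-y)<1.5)&(u>360)&(v<245)
    q=W[m]; print(y,"base front",q[q[:,2]>7][:,0].min(),"head front (z>50)",q[q[:,2]>60][:,0].min() if (q[:,2]>60).any() else None)
# drawer/key from top
p=load("top1.npz"); W=world(p); z=W[...,2]; x,y=W[...,0],W[...,1]
m=(abs(x-556)<40)&(abs(y+131)<45)&(z>60)&(z<80); print("key",W[m].mean(0),m.sum(),W[m].min(0),W[m].max(0))
m=(x>300)&(x<650)&(y>140)&(y<480)&(z>62)&(z<90)
print(np.histogram(z[m],np.arange(62,92,2)))
for a,bq in ((64,73),(74,86)):
    mm=m&(z>a)&(z<bq); n,l,s,c=cv2.connectedComponentsWithStats(mm.astype(np.uint8)); i=1+s[1:,4].argmax(); print(a,cv2.minAreaRect(W[l==i][:,:2].astype(np.float32)))
m=(x>300)&(x<650)&(y>140)&(y<480)&(z>10)&(z<24); n,l,s,c=cv2.connectedComponentsWithStats(m.astype(np.uint8)); i=1+s[1:,4].argmax(); print("floor",cv2.minAreaRect(W[l==i][:,:2].astype(np.float32)),np.median(z[l==i]))
E
```

```text
[(-4, 184), (-2, 2108), (0, 605), (2, 32), (4, 30), (6, 69), (8, 1095), (10, 9508), (12, 3546), (14, 477), (16, 111), (18, 849), (20, 7743), (22, 2135), (24, 165), (26, 257), (28, 1077), (30, 216), (56, 76), (58, 99), (60, 136), (62, 136), (64, 291), (66, 325)]
knob 344 472.26571358173555 [array([468.4, 478.6, 490.6]), array([15.8, 27.6, 37.7]), array([48.3, 63.7, 66.7])]
[ 364  125  130   53 5142]
strip ((601.5353393554688, 22.654441833496094), (67.55181884765625, 54.52718734741211), 89.99583435058594) 21.23724673150315
stop [457  50  48  20 343] [570.  122.1  27. ] [626.6 143.3  31.3]
stop [449 106  52  29 449] [568.4  45.8  27. ] [628.1  79.7  31.8]
stop [442 168  49  27 393] [567.  -31.6  27. ] [626.7   2.9  31.9]
stop [441 225   1   5   5] [570.2 -80.3  28.5] [570.9 -74.9  29.7]
stop [446 225  37  15 185] [578.9 -95.3  27. ] [625.4 -74.8  31.1]
stop [456 243   9   2  16] [ 593.1 -102.1   27.1] [ 603.7 -100.8   31.9]
100 base front 480.313023950902 head front (z>50) 636.8938836112665
60 base front 479.2824628180824 head front (z>50) 632.668394134725
-40 base front 477.85232559512735 head front (z>50) 634.2700250658806<stdin>:19: RuntimeWarning: Mean of empty slice.
  ret = um.true_divide(
Traceback (most recent call last):
ValueError: zero-size array to reduction operation minimum which has no identity
```

```bash
python3 -m pendant '{"translation":[[2.4,17,30],[2.4,17,30],[2.4,17,30],[2.4,17,30],[0,0,36],[0,0,36],[0,0,36],[0,0,34]],"roll":[0,0,0,0,0,0,0,0],"hand":[0,0,0,0,0,0,0,0]}' 20 
python3 -m pendant '{"translation":[[0,0,0],[0,0,0],[0,0,0],[0,0,0],[0,0,0],[0,0,0],[0,0,0],[0,0,0]],"roll":[0,0,0,0,0,0,0,0],"hand":[0,0,230,230,230,230,230,230]}' 20
python3 -m pendant '{"translation":[[0,0,0],[0,-2,0],[0,-5,0],[0,-10,0],[0,-12,0],[0,-12,0],[0,-12,0],[0,-6,0]],"roll":[0,0,0,0,0,0,0,0],"hand":[230,230,230,230,230,230,230,230]}' 20
python3 -m pendant '{"translation":[[0,-2,0],[0,-1,0],[0,-1,0],[0,0,0],[0,0,0],[0,0,0],[0,0,0],[0,0,0]],"roll":[0,0,0,0,0,0,0,0],"hand":[230,230,230,230,230,230,230,230]}' 20
```

```text
time_s: 4.53
ee_pos: [479.6, 27.9, 38.2]
ee_rot: [180.0, 0.0, 90.0]
force: [1.3, -0.2, 0.2]
gripper_width: 91.3
gripper_force: 0.0
time_s: 5.2
ee_pos: [480.1, 27.8, 40.6]
ee_rot: [179.9, 0.0, 90.0]
force: [0.3, -0.7, 0.2]
gripper_width: 54.2
gripper_force: 0.0
time_s: 5.87
ee_pos: [420.1, 28.8, 40.3]
ee_rot: [179.9, -0.1, 89.9]
force: [6.7, 6.4, -3.6]
gripper_width: 22.4
gripper_force: 20.0
time_s: 6.53
ee_pos: [420.2, 28.8, 40.3]
ee_rot: [179.5, -0.1, 90.0]
force: [8.4, 5.7, -6.9]
gripper_width: 22.3
gripper_force: 20.0
```

```bash
python3 -m pendant '{"translation":[[0,0,0],[0,0,0],[0,0,0],[0,0,-10],[0,0,-30],[0,0,-40],[0,0,-40],[0,0,-40]],"roll":[0,0,0,0,0,0,0,0],"hand":[0,0,0,0,0,0,0,0]}' 20 
python3 -m pendant '{"translation":[[-34,0,-20],[-34,0,-20],[-34,0,-20],[-34,0,-20],[-34,0,-20],[-34,0,0],[-36,0,0],[-36,0,0]],"roll":[0,0,0,0,0,0,0,0],"hand":[0,0,0,0,0,0,0,0]}'
python3 -m pendant '{"translation":[[-36,4,0],[-36,4,0],[-20,4,0],[0,0,0],[0,0,0],[0,0,0],[0,0,0],[0,0,0]],"roll":[0,0,0,0,0,0,0,0],"hand":[0,0,0,0,0,0,0,0]}'
python3 - <<'E'
from h import *
p=snap("wrist","w2"); save(p,"w2.png"); cases(p)
p=snap("top","t2"); cases(p); W=world(p); z=W[...,2]; x,y=W[...,0],W[...,1]
m=(abs(x-556)<40)&(abs(y+131)<45)&(z>60)&(z<80)
if m.sum(): print("key",W[m].mean(0),m.sum(),W[m].min(0),W[m].max(0))
m=(abs(x-420)<30)&(abs(y-28)<30)&(z>40)&(z<80); print("knob",m.sum(),W[m].min(0),W[m].max(0))
m=(x>300)&(x<650)&(y>140)&(y<480)
for a,bq in ((64,73),(74,86)):
    mm=m&(z>a)&(z<bq); n,l,s,c=cv2.connectedComponentsWithStats(mm.astype(np.uint8)); i=1+s[1:,4].argmax(); print(a,cv2.minAreaRect(W[l==i][:,:2].astype(np.float32)),np.median(z[l==i]))
m=m&(z>10)&(z<24); n,l,s,c=cv2.connectedComponentsWithStats(m.astype(np.uint8)); i=1+s[1:,4].argmax(); print("floor",cv2.minAreaRect(W[l==i][:,:2].astype(np.float32)),np.median(z[l==i]))
E
```

```text
time_s: 7.2
ee_pos: [415.0, 27.6, 201.3]
ee_rot: [-179.9, 0.0, 90.0]
force: [1.7, 0.1, -0.7]
gripper_width: 72.8
gripper_force: 0.0
time_s: 7.87
ee_pos: [415.5, -249.5, 300.0]
ee_rot: [-180.0, -0.0, 90.0]
force: [0.9, 0.4, -0.5]
gripper_width: 91.1
gripper_force: 0.0
time_s: 8.53
ee_pos: [428.6, -338.9, 300.3]
ee_rot: [180.0, -0.0, 90.1]
force: [-0.9, 0.5, 0.2]
gripper_width: 91.0
gripper_force: 0.0
case 0.97 [374. 135.  54.  61.] ztop 26.2 c [ 492.5 -310.6] [65.1 43.7] short-side angle -22.5
case 0.68 [286. 126.  59.  62.] ztop 26.2 c [ 380.  -301.6] [43.9 65.8] short-side angle 42.4
case 0.58 [332. 225.  34.  46.] ztop 26.2 c [ 445.3 -438.5] [63.5 43.7] short-side angle -1.2
knob 30 [407.09121164  25.99716702  49.55318311] [428.9749865   38.79487602  67.31366232]
64 ((430.005859375, 271.40374755859375), (15.082891464233398, 245.31346130371094), 31.932558059692383) 67.23031815314926
74 ((604.2638549804688, 381.1980285644531), (166.468017578125, 266.9891357421875), 31.911170959472656) 76.91427019268338
floor ((505.651611328125, 317.600341796875), (115.25506591796875, 236.265869140625), 32.44886016845703) 14.90786662264918
```

View pics/w2.png

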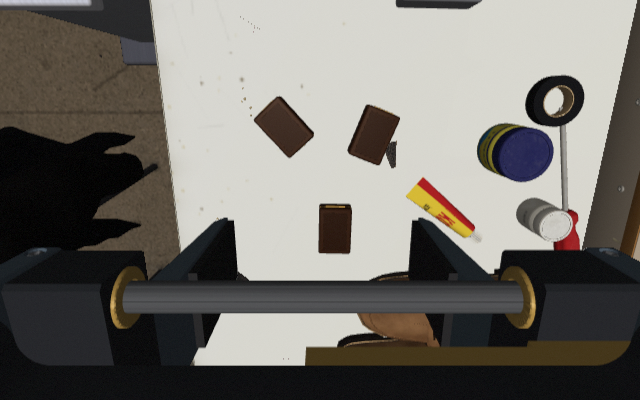

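Wrist view: cases at (284,127), (374,135) and (335,229). A dark chip lies next to the second at (391,154). I'll start with the near-aligned one and check the chip's height.

```bash
python3 - <<'E'
from h import *
p=load("w2.npz"); W=world(p); print(W[140:170:4,384:402:4,2].round(0).tolist()); print(W[154,391])
E
python3 -m pendant '{"translation":[[-25,4.2,36],[-25,4.2,36],[-25,4.2,36],[-25,4.2,36],[0,0,33],[0,0,33],[0,0,33],[0,0,33]],"roll":[0.02,0,0,0,0,0,0,0],"hand":[0,0,0,0,0,0,0,0]}' 25 
python3 -m pendant '{"translation":[[0,0,11],[0,0,10],[0,0,0],[0,0,0],[0,0,0],[0,0,0],[0,0,0],[0,0,0]],"roll":[0,0,0,0,0,0,0,0],"hand":[0,0,0,200,200,200,200,200]}' 25
python3 -m pendant '{"translation":[[0,0,0],[0,0,0],[0,0,0],[0,0,0],[0,0,0],[0,0,0],[0,0,-10],[0,0,-20]],"roll":[0,0,0,0,0,0,0,0],"hand":[200,200,200,200,200,200,200,200]}' 25
```

```text
[[23.0, 25.0, -0.0, -0.0, -2.0], [25.0, 23.0, 3.0, 3.0, 1.0], [25.0, -0.0, -0.0, -1.0, -1.0], [25.0, -1.0, 1.0, -0.0, -3.0], [-1.0, -1.0, 2.0, 1.0, -0.0], [0.0, -1.0, 0.0, -0.0, 0.0], [0.0, -1.0, 3.0, 1.0, 0.0], [-0.0, -1.0, -1.0, -1.0, -0.0]]
[ 5.20664099e+02 -3.39214319e+02 -3.73313017e-01]
time_s: 9.4
ee_pos: [443.2, -435.0, 30.3]
ee_rot: [180.0, 0.0, 88.9]
force: [0.0, 0.5, 0.1]
gripper_width: 91.3
gripper_force: 0.0
time_s: 10.07
ee_pos: [443.6, -435.4, 11.8]
ee_rot: [179.9, 0.1, 88.9]
force: [0.2, -0.7, -0.5]
gripper_width: 60.8
gripper_force: 0.0
time_s: 10.73
ee_pos: [441.4, -433.3, 38.6]
ee_rot: [-179.7, -0.3, 88.9]
force: [-0.3, -0.4, -1.9]
gripper_width: 43.7
gripper_force: 25.0
```

```bash
python3 -m pendant '{"translation":[[20,4,-30],[30,4,-28],[32,5,-26],[32,5,-26],[32,5,-26],[32,5,-26],[32,5,-26],[32,5,-26]],"roll":[0,0,0,0,0,0,0,0],"hand":[200,200,200,200,200,200,200,200]}' 25 
python3 -m pendant '{"translation":[[32,5,0],[32,5,0],[32,4,0],[32,0,0],[15,0,0],[0,0,0],[0,0,0],[0,0,0]],"roll":[0,0,0,0,0,0,0,0],"hand":[200,200,200,200,200,200,200,200]}' 25
python3 - <<'E'
from h import *
p=snap("wrist","w3"); cases(p); W=world(p); z=W[...,2]; x,y=W[...,0],W[...,1]
print(env.state()["ee_pos"])
m=(abs(x-420)<25)&(abs(y-28)<25)&(z>55)&(z<80); q=W[m]; print("knob",[np.percentile(q[:,i],[1,50,99]).round(1) for i in range(3)])
st=(x>490)&(x<580)&(y>-130)&(y<170)&(z>26.5)&(z<36); n,l,s,c=cv2.connectedComponentsWithStats(st.astype(np.uint8))
for j in range(1,n):
    if s[j,4]>20: q=W[l==j]; print("stop",s[j],q.min(0).round(1),q.max(0).round(1))
for r in env.regions_of(p,"key_top")[:2]:
    q=W[r["pixels"]]; q=q[(q[:,2]>65)&(q[:,2]<80)]; print("key",r["score"],r["rect"],len(q), q.min(0) if len(q) else 0,q.max(0) if len(q) else 0)
E
```

```text
time_s: 11.4
ee_pos: [485.3, -192.1, 256.2]
ee_rot: [-180.0, 0.0, 88.8]
force: [1.1, -0.5, -0.8]
gripper_width: 44.1
gripper_force: 25.0
time_s: 12.07
ee_pos: [502.7, -51.8, 254.8]
ee_rot: [-180.0, 0.0, 88.8]
force: [-0.5, 0.3, -0.3]
gripper_width: 43.6
gripper_force: 25.0
case 0.95 [320. 261.  89. 132.] ztop 269.8 c [503.  -56.6] [65.9 44.1] short-side angle -1.2
case 0.82 [322. 338.  42.  21.] ztop 25.9 c [ 499.8 -293. ] [30.1 44.4] short-side angle 71.7
[502.77774909 -52.22929751 254.67803754]
knob [array([410.4, 422. , 431.8]), array([16.3, 27. , 37.7]), array([56. , 63.9, 66.2])]
stop [327  38  57  35 626] [509.6  46.2  26.6] [568.7  80.7  31.9]
stop [327 115  54  31 536] [508.4 -31.   26.6] [567.3   3.   31.8]
stop [327 182   4  12  47] [507.5 -85.8  27. ] [511.2 -73.   31.3]
stop [360 182  18  18 132] [545.9 -94.4  26.6] [565.7 -74.   31.5]
stop [367 204  23   5  67] [ 553.4 -103.    26.7] [ 579.6 -100.    36. ]
```

View pics/w3.png

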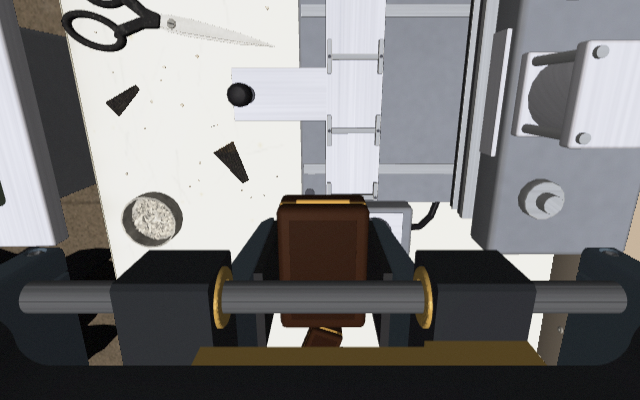

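The held case shows fully at (322,262), and the right nest's stops are at about (327–380, 130–195). Moving over the nest and down.

```bash
python3 -m pendant '{"translation":[[2.5,17,0],[2.4,17,0],[0,0,30],[0,0,35],[0,0,35],[0,0,35],[0,0,35],[0,0,25]],"roll":[0,0,0,0,0,0,0,0],"hand":[200,200,200,200,200,200,200,200]}' 25 
python3 -m pendant '{"translation":[[0,0,0],[0,0,0],[0,0,0],[0,0,0],[0,0,0],[0,0,0],[0,0,0],[0,0,0]],"roll":[0,0,0,0,0,0,0,0],"hand":[200,200,200,200,200,200,200,200]}' 25
python3 - <<'E'
from h import *
p=snap("wrist","w4"); cases(p); print(env.state()["ee_pos"])
E
```

```text
time_s: 12.88
ee_pos: [535.4, -47.8, 56.8]
ee_rot: [-179.8, -0.0, 88.8]
force: [-0.4, 0.5, -1.1]
gripper_width: 44.1
gripper_force: 25.0
time_s: 13.55
ee_pos: [537.3, -46.9, 60.3]
ee_rot: [179.9, 0.0, 88.9]
force: [-0.3, -0.4, -0.8]
gripper_width: 43.9
gripper_force: 25.0
case 0.6 [321. 259.  92. 130.] ztop 75.2 c [537.6 -51.9] [66.4 44. ] short-side angle -1.4
[537.06108944 -46.89068144  59.94507779]
```

```bash
python3 -m pendant '{"translation":[[-0.4,-0.5,6],[0,0,6],[0,0,6],[0,0,4],[0,0,3],[0,0,1],[0,0,0],[0,0,0]],"roll":[0,0,0,0,0,0,0,0],"hand":[200,200,200,200,200,200,200,200]}' 25 
python3 -m pendant '{"translation":[[0,0,0],[0,0,0],[0,0,0],[0,0,0],[0,0,0],[0,0,0],[0,0,0],[0,0,0]],"roll":[0,0,0,0,0,0,0,0],"hand":[200,200,90,90,90,90,90,90]}' 25
```

```text
time_s: 14.32
ee_pos: [536.7, -47.3, 33.7]
ee_rot: [180.0, 0.0, 88.9]
force: [-0.4, -0.2, -1.2]
gripper_width: 43.7
gripper_force: 25.0
time_s: 14.98
ee_pos: [536.5, -47.3, 33.7]
ee_rot: [180.0, 0.0, 88.9]
force: [-0.8, -0.3, -0.0]
gripper_width: 58.9
gripper_force: 0.0
```

```bash
python3 -m pendant '{"translation":[[0,0,-10],[0,0,-30],[0,0,-38],[0,0,-38],[-15,-15,-25],[-20,-15,-25],[-25,-15,-25],[-30,-15,-15]],"roll":[0,0,0,0,0,0,0,0],"hand":[60,0,0,0,0,0,0,0]}' 25 
python3 -m pendant '{"translation":[[-30,-12,-30],[-30,-12,-30],[-30,-8,-4],[-5,0,0],[0,0,0],[0,0,0],[0,0,0],[0,0,0]],"roll":[0,0,0,0,0,0,0,0],"hand":[0,0,0,0,0,0,0,0]}' 25
python3 - <<'E'
from h import *
p=snap("wrist","w5"); cases(p); print(env.state()["ee_pos"],env.state()["ee_rot"])
E
```

```text
time_s: 15.65
ee_pos: [474.8, -136.4, 243.4]
ee_rot: [179.7, 0.1, 89.0]
force: [0.5, -0.5, -0.6]
gripper_width: 91.3
gripper_force: 0.0
time_s: 16.32
ee_pos: [442.3, -225.8, 299.8]
ee_rot: [-179.9, -0.1, 89.0]
force: [-0.1, 0.4, -0.2]
gripper_width: 91.2
gripper_force: 0.0
case 0.8 [363. 216.  50.  59.] ztop 26.1 c [ 492.9 -310.7] [65.7 44.3] short-side angle -21.6
case 0.78 [280. 210.  57.  57.] ztop 26.2 c [ 380.1 -301.4] [43.7 66.1] short-side angle 42.6
case 0.78 [403.  17.  46.  34.] ztop 48.1 c [536.1 -69.3] [32.8 43.9] short-side angle 88.3
[ 442.35284761 -226.0978537   299.95159299] [-1.79950250e+02 -3.37948963e-02  8.89475639e+01]
```

```bash
python3 -m pendant '{"translation":[[0,0,33],[0,0,33],[0,0,33],[-19.9,26.2,20],[-19.9,26.2,20],[-19.8,26.2,20],[0,0,35],[0,0,35]],"roll":[0.122,0.122,0.122,0,0,0,0,0],"hand":[0,0,0,0,0,0,0,0]}' 25 
python3 -m pendant '{"translation":[[0,0,30],[0,0,20],[0,0,14],[0,0,3],[0,0,0],[0,0,0],[0,0,0],[0,0,0]],"roll":[0,0,0,0,0,0,0,0],"hand":[0,0,0,100,200,200,200,200]}' 25
python3 -m pendant '{"translation":[[0,0,0],[0,0,0],[0,0,0],[0,0,0],[0,0,0],[0,0,0],[0,0,0],[0,0,0]],"roll":[0,0,0,0,0,0,0,0],"hand":[200,200,200,200,200,200,200,200]}' 25
python3 -m pendant '{"translation":[[0,0,-5],[0,0,-15],[0,0,-20],[0,0,-20],[0,0,-20],[0,0,0],[0,0,0],[0,0,0]],"roll":[0,0,0,0,0,0,0,0],"hand":[200,200,200,200,200,200,200,200]}' 25
```

```text
time_s: 17.08
ee_pos: [494.3, -313.2, 70.3]
ee_rot: [179.8, 0.0, 67.9]
force: [-0.9, -0.1, 0.3]
gripper_width: 91.2
gripper_force: 0.0
time_s: 17.75
ee_pos: [493.4, -312.4, 5.8]
ee_rot: [179.8, 0.0, 67.9]
force: [-0.1, 0.1, 0.2]
gripper_width: 60.8
gripper_force: 0.0
time_s: 18.42
ee_pos: [492.8, -312.2, 5.0]
ee_rot: [180.0, 0.0, 67.9]
force: [-1.2, 1.0, 6.0]
gripper_width: 44.0
gripper_force: 25.0
time_s: 19.08
ee_pos: [491.8, -311.5, 83.4]
ee_rot: [-179.9, -0.0, 67.9]
force: [-0.0, 0.4, -0.8]
gripper_width: 43.6
gripper_force: 25.0
```

```bash
python3 -m pendant '{"translation":[[0,0,-22],[0,0,-22],[0,0,-22],[38,3.5,0],[38,3.5,0],[38,3.5,0],[38,3.5,0],[38,3.5,0]],"roll":[-0.122,-0.122,-0.122,0,0,0,0,0],"hand":[200,200,200,200,200,200,200,200]}' 25 
python3 -m pendant '{"translation":[[37,3.5,0],[37,3.5,0],[37,3.5,0],[37,3.5,0],[0,0,0],[0,0,0],[0,0,0],[0,0,0]],"roll":[0,0,0,0,0,0,0,0],"hand":[200,200,200,200,200,200,200,200]}' 25
python3 - <<'E'
from h import *
p=snap("wrist","w6"); cases(p); W=world(p); z=W[...,2]; x,y=W[...,0],W[...,1]
print(env.state()["ee_pos"],env.state()["ee_rot"])
st=(x>490)&(x<580)&(y>-130)&(y<170)&(z>26.5)&(z<36); n,l,s,c=cv2.connectedComponentsWithStats(st.astype(np.uint8))
for j in range(1,n):
    if s[j,4]>20: q=W[l==j]; print("stop",s[j],q.min(0).round(1),q.max(0).round(1))
E
```

```text
time_s: 19.75
ee_pos: [512.8, -120.5, 148.7]
ee_rot: [-179.8, -0.0, 88.8]
force: [0.5, 0.2, -0.6]
gripper_width: 43.9
gripper_force: 25.0
time_s: 20.42
ee_pos: [530.3, 24.3, 149.5]
ee_rot: [-179.9, 0.0, 88.8]
force: [0.0, -0.4, -0.3]
gripper_width: 43.8
gripper_force: 25.0
case 0.62 [322. 255.  98. 144.] ztop 170.5 c [530.8  25. ] [66.1 44.2] short-side angle -1.2
[530.5493615   24.04679343 149.97362951] [-1.79952675e+02  1.73481258e-02  8.87403243e+01]
stop [270   0  16  10  52] [495.  163.1  26.6] [505.6 169.4  35.9]
stop [294  37  78  29 944] [511.2 122.6  26.5] [570.  143.9  32. ]
stop [296 122  73  42 983] [509.6  45.7  26.5] [568.7  80.5  31.5]
stop [367 313   7  10  39] [ 569.3 -103.4   26.6] [575.1 -99.7  36. ]
```

```bash
python3 -m pendant '{"translation":[[-0.2,4,0],[0,3.7,0],[0,0,30],[0,0,35],[0,0,25],[0,0,10],[0,0,0],[0,0,0]],"roll":[0,0,0,0,0,0,0,0],"hand":[200,200,200,200,200,200,200,200]}' 25 
python3 -m pendant '{"translation":[[0,0,6],[0,0,6],[0,0,5],[0,0,3],[0,0,1],[0,0,0],[0,0,0],[0,0,0]],"roll":[0,0,0,0,0,0,0,0],"hand":[200,200,200,200,200,200,200,200]}' 25
python3 -m pendant '{"translation":[[0,0,0],[0,0,0],[0,0,0],[0,0,0],[0,0,0],[0,0,0],[0,0,0],[0,0,0]],"roll":[0,0,0,0,0,0,0,0],"hand":[200,200,90,90,90,90,90,90]}' 25
```

```text
time_s: 21.18
ee_pos: [539.4, 24.8, 50.8]
ee_rot: [180.0, 0.0, 88.8]
force: [1.1, 0.1, 0.2]
gripper_width: 44.0
gripper_force: 25.0
time_s: 21.85
ee_pos: [538.7, 25.0, 29.6]
ee_rot: [180.0, 0.0, 88.9]
force: [0.3, -0.1, -1.2]
gripper_width: 43.8
gripper_force: 25.0
time_s: 22.52
ee_pos: [538.5, 25.0, 29.4]
ee_rot: [180.0, 0.0, 88.9]
force: [-0.1, 0.3, 0.5]
gripper_width: 59.1
gripper_force: 0.0
```

```bash
python3 -m pendant '{"translation":[[0,0,-10],[0,0,-30],[0,0,-38],[0,0,-38],[-20,-14,-25],[-25,-14,-25],[-27,-14,-25],[-28,-14,-25]],"roll":[0,0,0,0,0,0,0,0],"hand":[60,0,0,0,0,0,0,0]}' 25 
python3 -m pendant '{"translation":[[-31.4,-11.4,-11],[-31.4,-11.4,-11],[-31.4,-11.4,-11],[-31.4,-11.4,-11],[-31.4,-11.4,-10],[0,0,0],[0,0,0],[0,0,0]],"roll":[0,0,0,0,0,0,0,0],"hand":[0,0,0,0,0,0,0,0]}' 25
python3 - <<'E'
from h import *
p=snap("wrist","w7"); cases(p); print(env.state()["ee_pos"],env.state()["ee_rot"])
W=world(p); z=W[...,2]; m=(z>66)&(z<78)&(abs(W[...,0]-557)<35)&(abs(W[...,1]+131)<35);q=W[m]; print("key",len(q),[np.percentile(q[:,i],[1,50,99]).round(1) for i in range(3)])
E
```

```text
time_s: 23.18
ee_pos: [479.5, -74.4, 247.5]
ee_rot: [179.9, 0.0, 88.9]
force: [0.6, -0.3, -0.1]
gripper_width: 91.3
gripper_force: 0.0
time_s: 23.85
ee_pos: [420.2, -229.2, 299.5]
ee_rot: [180.0, -0.0, 88.8]
force: [-0.1, 0.4, 0.1]
gripper_width: 91.2
gripper_force: 0.0
case 0.77 [293. 208.  56.  58.] ztop 26.2 c [ 379.8 -300.9] [44.  64.8] short-side angle 42.4
case 0.69 [421.  13.  46.  27.] ztop 48.0 c [536.2 -71.1] [29.  44.2] short-side angle 89.2
[ 420.44795343 -228.49763878  299.10235494] [-1.79965966e+02 -4.26673595e-02  8.89371584e+01]
key 922 [array([543.2, 559. , 576.1]), array([-148.3, -131.8, -115.1]), array([67.1, 70.9, 72.9])]
```

```bash
python3 -m pendant '{"translation":[[0,0,20],[0,0,20],[0,0,20],[0,0,20],[0,0,20],[0,0,20],[0,0,20],[-6.2,-19,20]],"roll":[-0.109,-0.109,-0.109,-0.109,-0.109,-0.108,-0.108,0],"hand":[0,0,0,0,0,0,0,0]}' 25 
python3 -m pendant '{"translation":[[-10,-30,20],[-10,-30,20],[0,0,33],[0,0,30],[0,0,20],[0,0,12],[0,0,0],[0,0,0]],"roll":[0,0,0,0,0,0,0,0],"hand":[0,0,0,0,0,0,0,100]}' 25
python3 -m pendant '{"translation":[[0,0,0],[0,0,0],[0,0,0],[0,0,0],[0,0,0],[0,0,0],[0,0,0],[0,0,0]],"roll":[0,0,0,0,0,0,0,0],"hand":[200,200,200,200,200,200,200,200]}' 25
python3 -m pendant '{"translation":[[0,0,0],[0,0,-5],[0,0,-15],[0,0,-20],[0,0,-20],[0,0,-20],[0,0,0],[0,0,0]],"roll":[0,0,0,0,0,0,0,0],"hand":[200,200,200,200,200,200,200,200]}' 25
```

```text
time_s: 24.62
ee_pos: [411.8, -244.2, 138.3]
ee_rot: [179.9, -0.0, 132.9]
force: [0.7, -0.5, -0.8]
gripper_width: 91.0
gripper_force: 0.0
time_s: 25.28
ee_pos: [380.1, -301.3, 4.0]
ee_rot: [-180.0, -0.1, 132.6]
force: [0.1, -0.1, 0.9]
gripper_width: 87.1
gripper_force: 0.0
time_s: 25.95
ee_pos: [379.8, -302.4, 4.6]
ee_rot: [180.0, 0.0, 132.4]
force: [-0.3, 0.0, 2.5]
gripper_width: 44.2
gripper_force: 25.0
time_s: 26.62
ee_pos: [380.1, -302.7, 85.0]
ee_rot: [180.0, 0.1, 132.5]
force: [1.0, -0.7, -2.2]
gripper_width: 43.8
gripper_force: 25.0
```

```bash
python3 -m pendant '{"translation":[[0,0,-10],[0,0,-10],[0,0,-10],[0,0,-10],[0,0,-10],[0,0,-10],[0,0,-5],[20,8,0]],"roll":[0.109,0.109,0.109,0.109,0.109,0.108,0.108,0],"hand":[200,200,200,200,200,200,200,200]}' 25 
python3 -m pendant '{"translation":[[34,12,0],[34,12,0],[34,12,0],[34,12,0],[34,12,0],[34,12,0],[34,12,0],[34,12,0]],"roll":[0,0,0,0,0,0,0,0],"hand":[200,200,200,200,200,200,200,200]}' 25
python3 -m pendant '{"translation":[[34,12,0],[34,12,0],[34,12,0],[14,2,0],[0,0,0],[0,0,0],[0,0,0],[0,0,0]],"roll":[0,0,0,0,0,0,0,0],"hand":[200,200,200,200,200,200,200,200]}' 25
python3 - <<'E'
from h import *
p=snap("wrist","w8"); cases(p); W=world(p); z=W[...,2]; x,y=W[...,0],W[...,1]
print(env.state()["ee_pos"],env.state()["ee_rot"])
st=(x>490)&(x<580)&(y>-130)&(y<170)&(z>26.5)&(z<36); n,l,s,c=cv2.connectedComponentsWithStats(st.astype(np.uint8))
for j in range(1,n):
    if s[j,4]>20: q=W[l==j]; print("stop",s[j],q.min(0).round(1),q.max(0).round(1))
E
```

```text
time_s: 27.28
ee_pos: [387.8, -284.6, 148.9]
ee_rot: [-180.0, 0.1, 88.5]
force: [0.4, -0.3, -0.8]
gripper_width: 43.8
gripper_force: 25.0
time_s: 27.95
ee_pos: [488.9, -10.7, 147.6]
ee_rot: [-179.8, 0.0, 88.9]
force: [0.9, -0.6, -0.7]
gripper_width: 43.9
gripper_force: 25.0
time_s: 28.62
ee_pos: [529.2, 101.3, 148.9]
ee_rot: [-179.9, 0.0, 88.8]
force: [0.5, -0.4, -1.2]
gripper_width: 43.9
gripper_force: 25.0
case 0.85 [334. 334.  52.  18.] ztop 48.1 c [537.9 -31.4] [24.7 44. ] short-side angle 86.5
case 0.56 [324. 253.  98. 141.] ztop 170.2 c [529.7 102.3] [66.2 44.1] short-side angle -1.5
[529.54664968 101.43646274 149.27658191] [-1.79976752e+02  2.28966309e-02  8.87530672e+01]
stop [300 139  72  25 767] [511.2 122.7  26.5] [570.1 144.   31.6]
```

```bash
python3 -m pendant '{"translation":[[-0.4,5.3,0],[0,5,0],[0,0,30],[0,0,35],[0,0,25],[0,0,10],[0,0,0],[0,0,0]],"roll":[0,0,0,0,0,0,0,0],"hand":[200,200,200,200,200,200,200,200]}' 25 
python3 -m pendant '{"translation":[[0,0,6],[0,0,6],[0,0,5],[0,0,3],[0,0,1],[0,0,0],[0,0,0],[0,0,0]],"roll":[0,0,0,0,0,0,0,0],"hand":[200,200,200,200,200,200,200,200]}' 25
python3 -m pendant '{"translation":[[0,0,0],[0,0,0],[0,0,0],[0,0,0],[0,0,0],[0,0,0],[0,0,0],[0,0,0]],"roll":[0,0,0,0,0,0,0,0],"hand":[200,200,90,90,90,90,90,90]}' 25
python3 -m pendant '{"translation":[[0,0,-10],[0,0,-30],[0,0,-38],[0,0,-38],[0,-10,-30],[0,-20,-30],[0,-30,-20],[0,-40,0]],"roll":[0,0,0,0,0,0,0,0],"hand":[60,0,0,0,0,0,0,0]}' 25
python3 -m pendant '{"translation":[[-20,-10,0],[-20,-10,0],[-20,0,-10],[-20,0,-10],[0,0,0],[0,0,0],[0,0,0],[0,0,0]],"roll":[0,0,0,0,0,0,0,0],"hand":[0,0,0,0,0,0,0,0]}' 25
python3 - <<'E'
from h import *
p=snap("wrist","w9"); cases(p); print(env.state()["ee_pos"],env.state()["ee_rot"])
E
```

```text
time_s: 29.38
ee_pos: [541.1, 102.1, 49.8]
ee_rot: [180.0, -0.0, 88.8]
force: [1.0, -0.7, 0.0]
gripper_width: 43.7
gripper_force: 25.0
time_s: 30.05
ee_pos: [540.4, 102.2, 28.6]
ee_rot: [180.0, -0.0, 88.9]
force: [0.8, 0.5, -1.4]
gripper_width: 43.8
gripper_force: 25.0
time_s: 30.72
ee_pos: [540.2, 102.1, 28.4]
ee_rot: [180.0, 0.0, 88.9]
force: [0.4, 0.6, 0.1]
gripper_width: 59.1
gripper_force: 0.0
time_s: 31.38
ee_pos: [443.4, 104.7, 229.5]
ee_rot: [179.4, -0.1, 88.8]
force: [-0.0, 1.2, 1.1]
gripper_width: 91.4
gripper_force: 0.0
time_s: 32.05
ee_pos: [418.3, 25.3, 244.0]
ee_rot: [-179.9, -0.0, 88.9]
force: [0.3, 0.4, -0.5]
gripper_width: 91.7
gripper_force: 0.0
case 0.96 [425. 228.  50.  55.] ztop 47.7 c [536.7 -47.3] [57.1 44.1] short-side angle -1.1
case 0.92 [443.  90.  56.  71.] ztop 48.0 c [540.4 103.3] [65.2 44.2] short-side angle -1.2
case 0.76 [434. 166.  49.  62.] ztop 48.0 c [538.4  26.3] [64.9 43.9] short-side angle -1.2
[418.41054523  25.25999221 243.87478018] [-1.79932870e+02 -6.77482130e-03  8.89186053e+01]
```

View pics/w9.png

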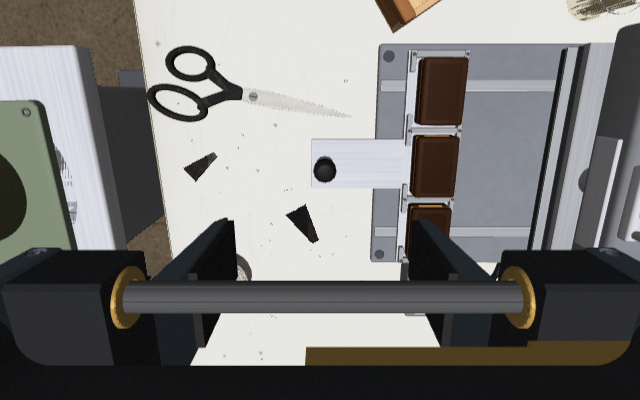

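All three cases are seated (tops at 48 mm, pixels (443,90), (434,166), (425,228)). I'll turn to grip the knob from its sides and push the bed home.

```bash
python3 -m pendant '{"translation":[[0,0,12],[0,0,12],[0,0,12],[0,0,12],[0,0,12],[0,0,12],[0,0,12],[0,0,12]],"roll":[-0.121,-0.121,-0.121,-0.121,-0.121,-0.121,-0.121,-0.121],"hand":[0,0,0,0,0,0,0,0]}' 30 
python3 -m pendant '{"translation":[[0,0,10],[0,0,10],[0,0,10],[0,0,10],[0,0,10],[-2,2.6,20],[0,0,20],[0,0,18]],"roll":[-0.121,-0.121,-0.121,-0.121,-0.119,0,0,0],"hand":[0,0,0,0,0,0,0,0]}' 30
python3 -m pendant '{"translation":[[0,0,0],[0,0,0],[0,0,0],[0,0,0],[0,0,0],[0,0,0],[0,0,0],[0,0,0]],"roll":[0,0,0,0,0,0,0,0],"hand":[230,230,230,230,230,230,230,230]}' 30
python3 -m pendant '{"translation":[[0,0,0],[0,0,0],[0,0,0],[0,0,0],[0,0,0],[0,0,0],[0,0,0],[0,0,0]],"roll":[0,0,0,0,0,0,0,0],"hand":[230,230,230,230,230,230,230,230]}' 30
```

```text
time_s: 32.82
ee_pos: [418.5, 25.1, 147.5]
ee_rot: [-180.0, -0.0, 144.7]
force: [-0.3, 0.6, -0.1]
gripper_width: 91.4
gripper_force: 0.0
time_s: 33.48
ee_pos: [420.6, 27.7, 39.2]
ee_rot: [180.0, -0.0, 178.9]
force: [-0.2, -0.6, 1.0]
gripper_width: 91.4
gripper_force: 0.0
time_s: 34.15
ee_pos: [420.9, 27.1, 40.7]
ee_rot: [-180.0, 0.0, 178.9]
force: [-0.4, -0.5, -0.4]
gripper_width: 40.8
gripper_force: 0.0
time_s: 34.82
ee_pos: [420.7, 26.6, 40.4]
ee_rot: [-179.9, 0.0, 178.9]
force: [-0.2, -4.9, 1.3]
gripper_width: 22.2
gripper_force: 30.0
```

```bash
python3 -m pendant '{"translation":[[-2,0,0],[-4,0,0],[-8,0,0],[-12,0,0],[-14,0,0],[-14,0,0],[-14,0,0],[-14,0,0]],"roll":[0,0,0,0,0,0,0,0],"hand":[230,230,230,230,230,230,230,230]}' 30 
python3 -m pendant '{"translation":[[-12,0,0],[-12,0,0],[-8,0,0],[-6,0,0],[-3,0,0],[-2,0,0],[-1,0,0],[-1,0,0]],"roll":[0,0,0,0,0,0,0,0],"hand":[230,230,230,230,230,230,230,230]}' 30
python3 -m pendant '{"translation":[[-1,0,0],[-1,0,0],[-1,0,0],[-1,0,0],[0,0,0],[0,0,0],[0,0,0],[0,0,0]],"roll":[0,0,0,0,0,0,0,0],"hand":[230,230,230,230,230,230,230,230]}' 30
```

```text
time_s: 35.48
ee_pos: [501.6, 25.0, 40.4]
ee_rot: [-179.9, -0.2, 178.9]
force: [-3.1, -4.8, 4.7]
gripper_width: 22.0
gripper_force: 30.0
time_s: 36.15
ee_pos: [547.1, 24.1, 40.4]
ee_rot: [-180.0, -0.1, 178.9]
force: [-2.1, -5.0, 4.3]
gripper_width: 22.1
gripper_force: 30.0
time_s: 36.82
ee_pos: [550.6, 24.0, 40.4]
ee_rot: [-180.0, -0.1, 178.9]
force: [-3.0, -4.6, 3.9]
gripper_width: 22.2
gripper_force: 30.0
```

```bash
python3 -m pendant '{"translation":[[-1,0,0],[-1,0,0],[-1,0,0],[0,0,0],[0,0,0],[0,0,0],[0,0,0],[0,0,0]],"roll":[0,0,0,0,0,0,0,0],"hand":[230,230,230,230,230,230,230,230]}' 30
```

```text
time_s: 37.48
ee_pos: [550.6, 24.0, 40.3]
ee_rot: [-179.9, -0.5, 178.9]
force: [-8.6, -6.0, 10.8]
gripper_width: 22.4
gripper_force: 30.0
```

```bash
python3 -m pendant '{"translation":[[2,0,0],[0,0,0],[0,0,0],[0,0,0],[0,0,-20],[0,0,-30],[0,0,-30],[0,0,-20]],"roll":[0,0,0,0,0,0,0,0],"hand":[100,100,100,100,100,100,100,100]}' 30 
python3 -m pendant '{"translation":[[0,-30,0],[0,-30,0],[-5,-30,0],[-5,-30,0],[-4,-30,0],[0,-5.5,10],[0,0,20],[0,0,15]],"roll":[0,0,0,0,0,0,0,0],"hand":[255,255,255,255,255,255,255,255]}' 30
python3 -m pendant '{"translation":[[0,0,0],[0,0,0],[0,0,0],[0,0,0],[0,0,0],[0,0,0],[0,0,0],[0,0,0]],"roll":[0,0,0,0,0,0,0,0],"hand":[255,255,255,255,255,255,255,255]}' 30
python3 - <<'E'
from h import *
p=snap("top","t10"); W=world(p); z=W[...,2]; m=(abs(W[...,0]-420)<400)&(z>58)&(z<70)&(abs(W[...,1]-24)<25)&(W[...,0]>400)&(W[...,0]<590);q=W[m]; print("knob",len(q),[np.percentile(q[:,i],[1,50,99]).round(1) for i in range(3)] if len(q) else 0)
p=snap("wrist","w10")
E
```

```text
time_s: 38.15
ee_pos: [554.0, 24.9, 142.9]
ee_rot: [180.0, 0.2, 178.9]
force: [0.2, -0.0, 0.0]
gripper_width: 55.8
gripper_force: 0.0
time_s: 38.82
ee_pos: [563.6, -131.5, 94.1]
ee_rot: [180.0, 0.0, 178.8]
force: [-0.6, 0.2, -0.9]
gripper_width: 5.4
gripper_force: 0.0
time_s: 39.48
ee_pos: [563.7, -131.3, 95.7]
ee_rot: [-180.0, 0.0, 178.9]
force: [0.7, 0.1, 1.2]
gripper_width: 0.4
gripper_force: 0.0
knob 0 0
```

View pics/w10.png

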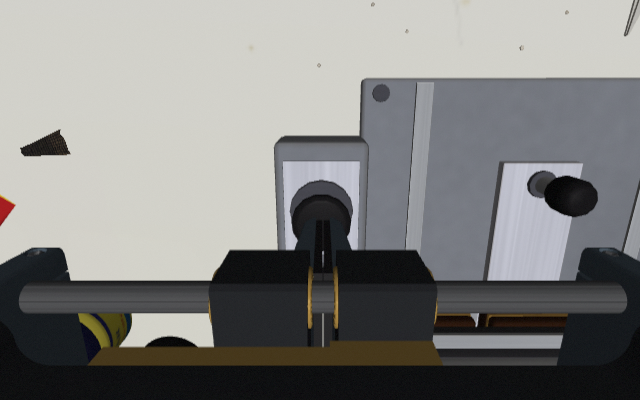

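Fingers are above the key at (322,215), and the knob at (570,195) is pushed home. I'll press gently to the first click.

```bash
python3 -m pendant '{"translation":[[4,0,5],[0,0,5],[0,0,5],[0,0,5],[0,0,1],[0,0,0],[0,0,0],[0,0,0]],"roll":[0,0,0,0,0,0,0,0],"hand":[255,255,255,255,255,255,255,255]}' 30 
python3 -m pendant '{"translation":[[0,0,2],[0,0,2],[0,0,2],[0,0,2],[0,0,1],[0,0,0],[0,0,0],[0,0,0]],"roll":[0,0,0,0,0,0,0,0],"hand":[255,255,255,255,255,255,255,255]}'
```

```text
time_s: 40.25
ee_pos: [559.8, -131.2, 74.5]
ee_rot: [-180.0, 0.0, 178.9]
force: [0.0, 0.5, -0.0]
gripper_width: 0.3
gripper_force: 0.0
time_s: 40.92
ee_pos: [559.7, -131.2, 65.5]
ee_rot: [-180.0, 0.0, 178.9]
force: [0.3, 0.8, 5.6]
gripper_width: 0.1
gripper_force: 2.8
```

```bash
python3 -m pendant '{"translation":[[0,0,1],[0,0,1],[0,0,0],[0,0,0],[0,0,0],[0,0,0],[0,0,0],[0,0,0]],"roll":[0,0,0,0,0,0,0,0],"hand":[255,255,255,255,255,255,255,255]}' 
python3 -m pendant '{"translation":[[0,0,1],[0,0,0],[0,0,0],[0,0,0],[0,0,0],[0,0,0],[0,0,0],[0,0,0]],"roll":[0,0,0,0,0,0,0,0],"hand":[255,255,255,255,255,255,255,255]}'
```

```text
time_s: 41.58
ee_pos: [559.7, -131.3, 63.5]
ee_rot: [-180.0, 0.0, 178.9]
force: [0.3, 0.3, 4.2]
gripper_width: 0.6
gripper_force: 2.0
time_s: 42.25
ee_pos: [559.7, -131.3, 62.5]
ee_rot: [-180.0, 0.0, 178.9]
force: [-0.1, -0.8, 5.0]
gripper_width: 0.2
gripper_force: 2.6
```

```bash
python3 -m pendant '{"translation":[[0,0,0.7],[0,0,0],[0,0,0],[0,0,0],[0,0,0],[0,0,0],[0,0,0],[0,0,0]],"roll":[0,0,0,0,0,0,0,0],"hand":[255,255,255,255,255,255,255,255]}'
python3 - <<'E'
from h import *
print(np.mean([env.state()["force"][2] for _ in range(5)]),env.state()["ee_pos"])
E
```

```text
time_s: 42.92
ee_pos: [559.8, -131.4, 62.4]
ee_rot: [-180.0, 0.0, 178.9]
force: [-1.6, -0.1, 6.1]
gripper_width: 0.4
gripper_force: 2.8
6.094578599351465 [ 559.79880034 -131.36161372   62.36373923]
```

```bash
python3 -m pendant '{"translation":[[0,0,1],[0,0,0],[0,0,0],[0,0,0],[0,0,0],[0,0,0],[0,0,0],[0,0,0]],"roll":[0,0,0,0,0,0,0,0],"hand":[255,255,255,255,255,255,255,255]}' 
python3 -m pendant '{"translation":[[0,0,0],[0,0,0],[0,0,0],[0,0,0],[0,0,0],[0,0,0],[0,0,0],[0,0,0]],"roll":[0,0,0,0,0,0,0,0],"hand":[255,255,255,255,255,255,255,255]}'
```

```text
time_s: 43.58
ee_pos: [559.8, -131.5, 62.1]
ee_rot: [-180.0, 0.1, 178.9]
force: [-1.6, 0.1, 12.1]
gripper_width: 0.8
gripper_force: 6.0
time_s: 44.25
ee_pos: [559.8, -131.4, 62.1]
ee_rot: [-180.0, 0.1, 178.9]
force: [-0.6, 1.8, 12.9]
gripper_width: 0.3
gripper_force: 6.1
```

```bash
python3 -m pendant '{"translation":[[0,0,2],[0,0,2],[0,0,2],[0,0,1],[0,0,0],[0,0,0],[0,0,0],[0,0,0]],"roll":[0,0,0,0,0,0,0,0],"hand":[255,255,255,255,255,255,255,255]}' 
python3 -m pendant '{"translation":[[0,0,0.5],[0,0,0],[0,0,0],[0,0,0],[0,0,0],[0,0,0],[0,0,0],[0,0,0]],"roll":[0,0,0,0,0,0,0,0],"hand":[255,255,255,255,255,255,255,255]}'
```

```text
time_s: 44.92
ee_pos: [559.8, -131.5, 55.8]
ee_rot: [-180.0, 0.1, 178.9]
force: [-2.7, 0.4, 16.3]
gripper_width: 0.2
gripper_force: 8.4
time_s: 45.58
ee_pos: [559.9, -131.5, 55.4]
ee_rot: [-180.0, 0.1, 178.9]
force: [-3.3, 0.6, 16.4]
gripper_width: 0.3
gripper_force: 8.5
```

```bash
Z='skip'; for i in 1 2 3; do python3 -m pendant '{"translation":[[0,0,0],[0,0,0],[0,0,0],[0,0,0],[0,0,0],[0,0,0],[0,0,0],[0,0,0]],"roll":[0,0,0,0,0,0,0,0],"hand":[255,255,255,255,255,255,255,255]}' | grep -E "ee_pos|force: \["; done
python3 -m pendant '{"translation":[[0,0,-5],[0,0,-10],[0,0,-15],[0,0,-20],[0,0,-20],[0,0,-10],[0,0,0],[0,0,0]],"roll":[0,0,0,0,0,0,0,0],"hand":[255,255,255,255,200,100,0,0]}' 30
python3 -m pendant '{"translation":[[4,30,0],[4,30,0],[4,30,0],[0,30,0],[0,30,0],[0,5.5,0],[0,0,0],[0,0,0]],"roll":[0,0,0,0,0,0,0,0],"hand":[0,0,0,0,0,0,0,0]}'
python3 - <<'E'
from h import *
p=snap("wrist","w11"); cases(p); W=world(p); z=W[...,2]
print(env.state()["ee_pos"])
for (cx,cy,a,b) in ((551,24,57,75),(559.6,-131.7,64,78)):
    m=(abs(W[...,0]-cx)<20)&(abs(W[...,1]-cy)<20)&(z>a)&(z<b);q=W[m]; print(len(q),[np.percentile(q[:,i],[1,50,99]).round(1) for i in range(3)] if len(q) else 0)
E
```

```text
ee_pos: [559.9, -131.5, 55.4]
force: [-3.6, -0.6, 17.4]
ee_pos: [559.8, -131.5, 55.4]
force: [-3.9, 0.9, 16.9]
ee_pos: [559.8, -131.5, 55.4]
force: [-4.1, 0.6, 17.1]
time_s: 48.25
ee_pos: [559.1, -131.1, 132.6]
ee_rot: [180.0, -0.0, 178.9]
force: [-0.3, 0.1, 0.3]
gripper_width: 24.4
gripper_force: 0.0
time_s: 48.92
ee_pos: [549.9, 24.3, 131.9]
ee_rot: [-180.0, -0.1, 178.9]
force: [-1.2, -0.1, -0.4]
gripper_width: 77.5
gripper_force: 0.0
case 0.66 [323. 315.  83.   5.] ztop 47.4 c [648.4  23.4] [64.4  3.4] short-side angle -0.8
case 0.64 [393. 313.  38.   5.] ztop 47.2 c [649.3  81. ] [ 3.6 27. ] short-side angle 1.3
[550.30683229  23.41394697 132.40487293]
795 [array([538.9, 548.1, 559.7]), array([13.2, 24.1, 34.8]), array([57.5, 63.9, 66.1])]
1969 [array([543. , 558.5, 575.2]), array([-147.4, -129.5, -114.5]), array([66.6, 71.8, 73.5])]
```

Key is back up. Grip the knob and draw the bed out.

```bash
python3 -m pendant '{"translation":[[0,0.6,10],[0,0,25],[0,0,25],[0,0,20],[0,0,12],[0,0,0],[0,0,0],[0,0,0]],"roll":[0,0,0,0,0,0,0,0],"hand":[0,0,0,0,0,0,200,230]}' 30
for i in 1; do python3 -m pendant '{"translation":[[0,0,0],[0,0,0],[0,0,0],[0,0,0],[0,0,0],[0,0,0],[0,0,0],[0,0,0]],"roll":[0,0,0,0,0,0,0,0],"hand":[230,230,230,230,230,230,230,230]}'; done
python3 -m pendant '{"translation":[[0,0,0],[0,0,0],[2,0,0],[4,0,0],[8,0,0],[12,0,0],[14,0,0],[14,0,0]],"roll":[0,0,0,0,0,0,0,0],"hand":[230,230,230,230,230,230,230,230]}' 30 
python3 -m pendant '{"translation":[[14,0,0],[14,0,0],[14,0,0],[14,0,0],[9,0,0],[6,0,0],[3,0,0],[2,0,0]],"roll":[0,0,0,0,0,0,0,0],"hand":[230,230,230,230,230,230,230,230]}' 30
python3 -m pendant '{"translation":[[1,0,0],[1,0,0],[1,0,0],[0,0,0],[0,0,0],[0,0,0],[0,0,0],[0,0,0]],"roll":[0,0,0,0,0,0,0,0],"hand":[230,230,230,230,230,230,230,230]}' 30
```

```text
time_s: 49.68
ee_pos: [551.3, 24.6, 41.6]
ee_rot: [-180.0, 0.1, 178.8]
force: [0.2, -0.3, 0.4]
gripper_width: 80.3
gripper_force: 0.0
time_s: 50.35
ee_pos: [550.7, 25.1, 41.2]
ee_rot: [-180.0, 0.0, 178.9]
force: [-0.2, -0.8, 0.2]
gripper_width: 27.5
gripper_force: 0.0
time_s: 51.02
ee_pos: [498.0, 25.1, 41.2]
ee_rot: [-179.9, 0.2, 178.9]
force: [3.4, -5.5, -3.5]
gripper_width: 22.2
gripper_force: 30.0
time_s: 51.68
ee_pos: [420.9, 26.6, 41.2]
ee_rot: [-179.9, 0.1, 179.0]
force: [1.8, -8.7, -3.8]
gripper_width: 21.7
gripper_force: 30.0
time_s: 52.35
ee_pos: [420.7, 26.6, 41.2]
ee_rot: [-179.9, 0.4, 179.0]
force: [4.9, -8.5, -9.4]
gripper_width: 22.5
gripper_force: 30.0
```

```bash
python3 -m pendant '{"translation":[[-2,0,0],[0,0,0],[0,0,0],[0,0,-10],[0,0,-30],[0,0,-40],[0,0,-40],[0,0,-40]],"roll":[0,0,0,0,0,0,0,0],"hand":[0,0,0,0,0,0,0,0]}' 25
python3 -m pendant '{"translation":[[0,0,-10],[0,0,-10],[0,0,-10],[0,0,-10],[0,0,-10],[0,0,0],[0,0,0],[0,0,0]],"roll":[0.122,0.122,0.122,0.122,0.122,0.122,0.122,0.122],"hand":[0,0,0,0,0,0,0,0]}'
python3 -m pendant '{"translation":[[0,0,0],[0,0,0],[0,0,0],[0,0,0],[0,0,0],[0,0,0],[0,0,0],[0,0,0]],"roll":[0.122,0.122,0.122,0.122,0.107,0,0,0],"hand":[0,0,0,0,0,0,0,0]}'
python3 - <<'E'
from h import *
p=snap("wrist","w12"); cases(p); print(env.state()["ee_pos"],env.state()["ee_rot"])
E
```

```text
time_s: 53.02
ee_pos: [418.7, 28.1, 202.9]
ee_rot: [180.0, -0.1, 178.9]
force: [1.3, 0.5, 0.0]
gripper_width: 72.6
gripper_force: 0.0
time_s: 53.68
ee_pos: [419.2, 28.2, 251.3]
ee_rot: [180.0, -0.0, 122.6]
force: [0.4, 0.5, 0.0]
gripper_width: 91.3
gripper_force: 0.0
time_s: 54.35
ee_pos: [419.4, 27.9, 251.1]
ee_rot: [-180.0, -0.0, 89.0]
force: [0.0, 0.1, -0.5]
gripper_width: 91.2
gripper_force: 0.0
case 0.96 [423. 231.  45.  56.] ztop 47.6 c [536.5 -50.9] [64.2 43.7] short-side angle -1.3
case 0.86 [439.  92.  55.  69.] ztop 48.0 c [540.  103.4] [65.  43.7] short-side angle -1.1
case 0.71 [432. 166.  52.  64.] ztop 48.0 c [538.8  25.9] [65.5 44.2] short-side angle -0.9
[419.58571971  27.81550908 251.14736542] [-1.79995752e+02 -3.17106766e-03  8.89424824e+01]
```

```bash
python3 -m pendant '{"translation":[[19.3,29.8,10],[19.3,29.8,10],[19.3,29.8,10],[19.3,29.8,10],[0,0,35],[0,0,35],[0,0,35],[0,0,30]],"roll":[0,0,0,0,0,0,0,0],"hand":[0,0,0,0,0,0,0,0]}' 25
python3 -m pendant '{"translation":[[0,0,25],[0,0,15],[0,0,7],[0,0,2],[0,0,0],[0,0,0],[0,0,0],[0,0,0]],"roll":[0,0,0,0,0,0,0,0],"hand":[0,0,0,0,100,200,200,200]}' 25
python3 -m pendant '{"translation":[[0,0,0],[0,0,0],[0,0,0],[0,0,0],[0,0,0],[0,0,0],[0,0,0],[0,0,0]],"roll":[0,0,0,0,0,0,0,0],"hand":[200,200,200,200,200,200,200,200]}' 25
python3 -m pendant '{"translation":[[0,0,-5],[0,0,-15],[0,0,-30],[0,0,-35],[0,0,-35],[0,0,-10],[0,0,0],[0,0,0]],"roll":[0,0,0,0,0,0,0,0],"hand":[200,200,200,200,200,200,200,200]}' 25
```

```text
time_s: 55.12
ee_pos: [539.7, 102.6, 73.8]
ee_rot: [-179.9, 0.0, 88.9]
force: [0.8, -0.4, -0.2]
gripper_width: 91.4
gripper_force: 0.0
time_s: 55.78
ee_pos: [541.2, 102.6, 28.3]
ee_rot: [179.9, -0.0, 88.9]
force: [-0.2, 0.3, 0.6]
gripper_width: 67.2
gripper_force: 0.0
time_s: 56.45
ee_pos: [540.5, 102.5, 27.4]
ee_rot: [180.0, 0.0, 88.9]
force: [-0.7, -0.2, 3.5]
gripper_width: 44.0
gripper_force: 25.0
time_s: 57.12
ee_pos: [539.8, 102.4, 156.6]
ee_rot: [-180.0, 0.0, 88.9]
force: [-0.6, -0.1, -1.8]
gripper_width: 44.1
gripper_force: 25.0
```

```bash
python3 -m pendant '{"translation":[[35.3,-3.9,-11],[35.3,-3.9,-11],[35.3,-3.9,-11],[35.3,-3.9,-11],[0,0,0],[0,0,0],[0,0,0],[0,0,0]],"roll":[0,0,0,0,-0.117,-0.116,-0.116,-0.116],"hand":[200,200,200,200,200,200,200,200]}' 25
python3 -m pendant '{"translation":[[0,0,0],[0,0,0],[0,0,0],[0,0,0],[0,0,0],[0,0,0],[0,0,0],[0,0,0]],"roll":[-0.116,0,0,0,0,0,0,0],"hand":[200,200,200,200,200,200,200,200]}' 25
cat >> h.py <<'E'
def drawer(p):
    W=world(p); z=W[...,2]; x,y=W[...,0],W[...,1]
    M=(x>330)&(x<720)&(y>120)&(y<520)
    for n,a,b in (("board",64,73),("unit",74,84),("floor",10,22)):
        mm=(M&(z>a)&(z<b)).astype(np.uint8); k,l,s,c=cv2.connectedComponentsWithStats(mm)
        if k<2: continue
        i=1+s[1:,4].argmax(); q=W[l==i]; r=cv2.minAreaRect(q[:,:2].astype(np.float32)); print(n,len(q),np.round(r[0],1),np.round(r[1],1),round(r[2],1),"z",np.median(q[:,2]).round(1))
        th=np.radians(32.2); L=(q[:,:2]-[493.9,311.6])@np.array([[np.cos(th),-np.sin(th)],[np.sin(th),np.cos(th)]])
        print("   own x,y 1/99%:",np.percentile(L,[1,99],axis=0).round(1).tolist())
E
python3 - <<'E'
from h import *
p=snap("wrist","w13"); cases(p); drawer(p); print(env.state()["ee_pos"],env.state()["ee_rot"])
E
```

```text
time_s: 57.78
ee_pos: [526.1, 243.8, 197.8]
ee_rot: [-179.6, -0.0, 115.9]
force: [-0.5, -0.1, -0.3]
gripper_width: 43.5
gripper_force: 25.0
time_s: 58.45
ee_pos: [527.6, 244.0, 201.2]
ee_rot: [180.0, 0.0, 122.1]
force: [0.1, -0.1, -0.7]
gripper_width: 43.6
gripper_force: 25.0
case 0.91 [324. 256.  98. 138.] ztop 221.7 c [527.8 244.6] [44.  66.1] short-side angle 32.0
board 3404 [446.3 250.5] [ 12.6 197.5] 32.4 z 67.8
   own x,y 1/99%: [[-78.7, -119.4], [-66.7, 70.8]]
unit 48878 [624.6 355.1] [165.5 205.7] 32.2 z 77.3
   own x,y 1/99%: [[52.7, -130.3], [213.1, 68.3]]
floor 26028 [501.6 294.8] [129.7 204.8] 32.4 z 15.4
   own x,y 1/99%: [[-66.8, -111.8], [61.1, 82.7]]
[527.67442484 243.99083856 201.22038713] [1.79992321e+02 6.21463714e-03 1.22125289e+02]
```

View pics/w13.png

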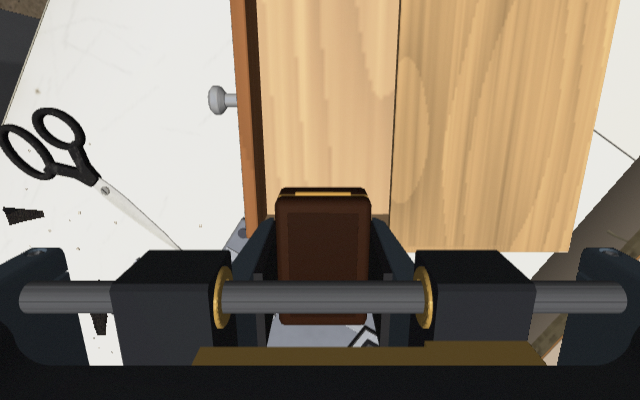

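Drawer open ~0.13: front board at column ~250, unit edge at column ~390, held case at (324,256) over the right-hand slot. Lowering.

```bash
python3 -m pendant '{"translation":[[3,0,20],[0,0,30],[0,0,35],[0,0,35],[0,0,25],[0,0,10],[0,0,0],[0,0,0]],"roll":[0,0,0,0,0,0,0,0],"hand":[200,200,200,200,200,200,200,200]}' 25
python3 -m pendant '{"translation":[[0,0,8],[0,0,7],[0,0,4],[0,0,2],[0,0,1],[0,0,0],[0,0,0],[0,0,0]],"roll":[0,0,0,0,0,0,0,0],"hand":[200,200,200,200,200,200,200,200]}' 25
python3 -m pendant '{"translation":[[0,0,0],[0,0,0],[0,0,0],[0,0,0],[0,0,0],[0,0,0],[0,0,-5],[0,0,-15]],"roll":[0,0,0,0,0,0,0,0],"hand":[90,90,90,90,90,90,90,90]}' 25
python3 -m pendant '{"translation":[[0,0,-30],[0,0,-35],[0,0,-35],[0,0,-35],[0,0,-20],[0,0,0],[0,0,0],[0,0,0]],"roll":[0,0,0,0,0,0,0,0],"hand":[90,90,90,0,0,0,0,0]}' 25
```

```text
time_s: 59.22
ee_pos: [526.8, 246.8, 46.8]
ee_rot: [179.9, 0.0, 122.1]
force: [1.3, -0.1, -1.2]
gripper_width: 44.0
gripper_force: 25.0
time_s: 59.88
ee_pos: [526.3, 246.6, 24.4]
ee_rot: [180.0, 0.0, 122.1]
force: [-0.4, 1.3, -0.5]
gripper_width: 43.8
gripper_force: 25.0
time_s: 60.55
ee_pos: [524.5, 245.9, 42.7]
ee_rot: [-179.7, -0.0, 122.1]
force: [-0.1, 0.1, 0.1]
gripper_width: 59.2
gripper_force: 0.0
time_s: 61.22
ee_pos: [525.3, 246.2, 198.2]
ee_rot: [-179.9, -0.0, 122.1]
force: [0.2, -0.3, -0.6]
gripper_width: 89.3
gripper_force: 0.0
```

```bash
python3 -m pendant '{"translation":[[0,0,0],[0,0,0],[0,0,0],[0,0,0],[0,0,0],[-36,2,0],[-37,3,0],[-37,3,0]],"roll":[0.116,0.116,0.116,0.116,0.117,0,0,0],"hand":[0,0,0,0,0,0,0,0]}' 25
python3 -m pendant '{"translation":[[-37,3,0],[-37,3,0],[-37,3,0],[0,0,0],[0,0,0],[0,0,0],[0,0,0],[0,0,0]],"roll":[0,0,0,0,0,0,0,0],"hand":[0,0,0,0,0,0,0,0]}' 25
python3 - <<'E'
from h import *
p=snap("wrist","w14"); cases(p); print(env.state()["ee_pos"],env.state()["ee_rot"])
E
```

```text
time_s: 61.88
ee_pos: [530.5, 135.4, 196.9]
ee_rot: [-179.8, 0.1, 89.0]
force: [0.2, -0.6, -0.5]
gripper_width: 91.1
gripper_force: 0.0
time_s: 62.55
ee_pos: [538.3, 26.5, 198.6]
ee_rot: [-179.9, -0.0, 89.0]
force: [-1.4, -0.1, -0.2]
gripper_width: 91.6
gripper_force: 0.0
case 0.93 [322. 180.  44.  72.] ztop 48.1 c [539.   25.7] [65.4 43.9] short-side angle -1.1
case 0.83 [320. 249.  47.  57.] ztop 48.1 c [537.1 -48.2] [59.1 43.7] short-side angle -0.9
[538.49483961  26.35006888 198.95002916] [-1.79977535e+02  4.84083935e-04  8.89577277e+01]
```

```bash
python3 -m pendant '{"translation":[[0,0,35],[0,0,35],[0,0,35],[0,0,35],[0,0,20],[0,0,8],[0,0,4],[0,0,0]],"roll":[0,0,0,0,0,0,0,0],"hand":[0,0,0,0,0,0,0,100]}' 25
python3 -m pendant '{"translation":[[0,0,0],[0,0,0],[0,0,0],[0,0,0],[0,0,0],[0,0,0],[0,0,0],[0,0,0]],"roll":[0,0,0,0,0,0,0,0],"hand":[200,200,200,200,200,200,200,200]}' 25
python3 -m pendant '{"translation":[[0,0,0],[0,0,-5],[0,0,-15],[0,0,-30],[0,0,-35],[0,0,-35],[0,0,-10],[0,0,0]],"roll":[0,0,0,0,0,0,0,0],"hand":[200,200,200,200,200,200,200,200]}' 25
python3 -m pendant '{"translation":[[35.4,-7.2,-5.5],[35.4,-7.2,-5.5],[35.4,-7.2,-5.5],[35.4,-7.2,-5.5],[35.4,-7.2,-5.5],[35.4,-7.2,-5.5],[35.4,-7.2,-5.5],[35.4,-7.2,-5.5]],"roll":[0,0,0,0,0,0,0,0],"hand":[200,200,200,200,200,200,200,200]}' 25
python3 -m pendant '{"translation":[[0,0,0],[0,0,0],[0,0,0],[0,0,0],[0,0,0],[0,0,0],[0,0,0],[0,0,0]],"roll":[-0.116,-0.116,-0.116,-0.116,-0.117,0,0,0],"hand":[200,200,200,200,200,200,200,200]}' 25
python3 - <<'E'
from h import *
p=snap("wrist","w15"); cases(p); drawer(p); print(env.state()["ee_pos"],env.state()["ee_rot"])
E
```

```text
time_s: 63.32
ee_pos: [539.0, 25.6, 27.2]
ee_rot: [180.0, 0.0, 88.9]
force: [-0.7, 0.7, 1.2]
gripper_width: 87.0
gripper_force: 0.0
time_s: 63.98
ee_pos: [538.7, 25.2, 27.4]
ee_rot: [180.0, 0.0, 88.9]
force: [0.4, 0.1, 1.7]
gripper_width: 44.2
gripper_force: 25.0
time_s: 64.65
ee_pos: [540.6, 25.3, 160.5]
ee_rot: [179.6, -0.0, 88.9]
force: [-0.0, -0.8, -1.3]
gripper_width: 44.0
gripper_force: 25.0
time_s: 65.32
ee_pos: [485.0, 310.6, 198.9]
ee_rot: [-179.8, 0.1, 88.9]
force: [0.8, 0.3, -1.3]
gripper_width: 43.8
gripper_force: 25.0
time_s: 65.98
ee_pos: [486.2, 309.2, 199.9]
ee_rot: [-179.9, 0.0, 122.0]
force: [0.6, -0.8, -0.7]
gripper_width: 43.8
gripper_force: 25.0
case 0.96 [321. 256.  99. 140.] ztop 220.4 c [486.6 309.7] [44.1 66.2] short-side angle 32.2
case 0.15 [305. 138. 178. 200.] ztop 53.4 c [418.5 348.4] [199.5  98.8] short-side angle -6.0
board 2774 [413.2 302.8] [ 12.7 171.1] 32.3 z 67.8
   own x,y 1/99%: [[-78.8, -43.0], [-66.9, 119.6]]
unit 46408 [594.9 402.2] [165.3 219.1] 32.4 z 77.3
   own x,y 1/99%: [[52.6, -74.4], [213.3, 130.1]]
floor 18694 [476.1 335.1] [129.7 173.2] 32.4 z 15.4
   own x,y 1/99%: [[-67.0, -40.8], [61.0, 115.3]]
[486.50062056 309.35236136 200.4966659 ] [-1.79932782e+02  2.34695030e-03  1.22049628e+02]
```

```bash
python3 -m pendant '{"translation":[[0,0,20],[0,0,30],[0,0,35],[0,0,35],[0,0,25],[0,0,10],[0,0,0],[0,0,0]],"roll":[0,0,0,0,0,0,0,0],"hand":[200,200,200,200,200,200,200,200]}' 25
python3 -m pendant '{"translation":[[0,0,8],[0,0,7],[0,0,4],[0,0,2],[0,0,1],[0,0,0],[0,0,0],[0,0,0]],"roll":[0,0,0,0,0,0,0,0],"hand":[200,200,200,200,200,200,200,200]}' 25
python3 -m pendant '{"translation":[[0,0,0],[0,0,0],[0,0,0],[0,0,0],[0,0,0],[0,0,0],[0,0,-5],[0,0,-15]],"roll":[0,0,0,0,0,0,0,0],"hand":[90,90,90,90,90,90,90,90]}' 25
python3 -m pendant '{"translation":[[0,0,-30],[0,0,-35],[0,0,-35],[0,0,-35],[0,0,-20],[0,0,0],[0,0,0],[0,0,0]],"roll":[0,0,0,0,0,0,0,0],"hand":[90,90,90,0,0,0,0,0]}' 25
python3 - <<'E'
from h import *
p=snap("wrist","w16"); cases(p); print(env.state()["ee_pos"],env.state()["ee_rot"])
E
```

```text
time_s: 66.75
ee_pos: [487.4, 309.9, 46.7]
ee_rot: [179.9, 0.0, 122.1]
force: [0.8, -0.5, -0.6]
gripper_width: 43.9
gripper_force: 25.0
time_s: 67.42
ee_pos: [486.9, 309.6, 24.4]
ee_rot: [180.0, 0.0, 122.1]
force: [-0.8, 0.1, -0.9]
gripper_width: 44.3
gripper_force: 25.0
time_s: 68.08
ee_pos: [485.3, 308.7, 42.7]
ee_rot: [-179.7, 0.0, 122.1]
force: [-0.5, -0.2, -0.5]
gripper_width: 58.7
gripper_force: 0.0
time_s: 68.75
ee_pos: [486.0, 309.1, 198.2]
ee_rot: [-179.9, 0.0, 122.1]
force: [-0.3, 0.4, 0.3]
gripper_width: 89.0
gripper_force: 0.0
case 0.9 [326. 245.  45.  69.] ztop 42.0 c [526.2 247.4] [43.9 66.2] short-side angle 31.7
case 0.78 [324. 176.  48.  74.] ztop 42.2 c [486.8 310.4] [43.9 65.3] short-side angle 32.4
[485.79418151 308.96644234 197.35784054] [-1.79789864e+02  3.37255053e-03  1.22139993e+02]
```

```bash
python3 -m pendant '{"translation":[[0,0,0],[0,0,0],[0,0,0],[0,0,0],[0,0,0],[-36,5.8,0],[-36,5.8,0],[-36,5.8,0]],"roll":[0.116,0.116,0.116,0.116,0.117,0,0,0],"hand":[0,0,0,0,0,0,0,0]}' 25
python3 -m pendant '{"translation":[[-36,5.8,0],[-36,5.8,0],[-36,5.8,0],[-36,5.8,0],[-36,5.8,0],[-36,5.8,0],[-36,5.8,0],[0,0,0]],"roll":[0,0,0,0,0,0,0,0],"hand":[0,0,0,0,0,0,0,0]}' 25
python3 -m pendant '{"translation":[[0,0,0],[0,0,0],[0,0,0],[0,0,0],[0,0,0],[0,0,0],[0,0,0],[0,0,0]],"roll":[0,0,0,0,0,0,0,0],"hand":[0,0,0,0,0,0,0,0]}' 25
python3 - <<'E'
from h import *
p=snap("wrist","w17"); cases(p); print(env.state()["ee_pos"],env.state()["ee_rot"])
E
```

```text
time_s: 69.52
ee_pos: [501.1, 200.1, 197.4]
ee_rot: [-179.8, 0.1, 89.0]
force: [0.8, -0.5, -1.0]
gripper_width: 91.2
gripper_force: 0.0
time_s: 70.18
ee_pos: [537.6, -57.2, 197.6]
ee_rot: [-179.9, 0.2, 88.6]
force: [-0.0, 0.1, 0.2]
gripper_width: 91.3
gripper_force: 0.0
time_s: 70.85
ee_pos: [537.5, -51.2, 199.3]
ee_rot: [180.0, 0.0, 88.9]
force: [-0.4, -0.6, 0.0]
gripper_width: 91.1
gripper_force: 0.0
case 0.81 [320. 177.  48.  70.] ztop 48.1 c [536.7 -51.8] [64.9 43.4] short-side angle -0.8
[537.50367051 -51.37612612 199.23355907] [1.79991190e+02 5.25550442e-03 8.88706478e+01]
```

```bash
python3 -m pendant '{"translation":[[0,-0.5,35],[0,0,35],[0,0,35],[0,0,35],[0,0,20],[0,0,8],[0,0,4],[0,0,0]],"roll":[0,0,0,0,0,0,0,0],"hand":[0,0,0,0,0,0,0,100]}' 25
python3 -m pendant '{"translation":[[0,0,0],[0,0,0],[0,0,0],[0,0,0],[0,0,0],[0,0,0],[0,0,0],[0,0,0]],"roll":[0,0,0,0,0,0,0,0],"hand":[200,200,200,200,200,200,200,200]}' 25
python3 -m pendant '{"translation":[[0,0,0],[0,0,-5],[0,0,-15],[0,0,-30],[0,0,-35],[0,0,-35],[0,0,-10],[0,0,0]],"roll":[0,0,0,0,0,0,0,0],"hand":[200,200,200,200,200,200,200,200]}' 25
python3 -m pendant '{"translation":[[35.3,-8.2,-3.7],[35.3,-8.2,-3.7],[35.3,-8.2,-3.7],[35.3,-8.2,-3.7],[35.3,-8.2,-3.7],[35.3,-8.2,-3.7],[35.3,-8.2,-3.7],[35.3,-8.2,-3.7]],"roll":[0,0,0,0,0,0,0,0],"hand":[200,200,200,200,200,200,200,200]}' 25
python3 -m pendant '{"translation":[[35.3,-8.2,-3.7],[35.3,-8.2,-3.7],[35.3,-8.2,-3.7],[35.3,-8.2,-3.7],[0,0,0],[0,0,0],[0,0,0],[0,0,0]],"roll":[0,0,0,0,-0.116,-0.116,-0.116,-0.116],"hand":[200,200,200,200,200,200,200,200]}' 25
python3 -m pendant '{"translation":[[0,0,0],[0,0,0],[0,0,0],[0,0,0],[0,0,0],[0,0,0],[0,0,0],[0,0,0]],"roll":[-0.116,0,0,0,0,0,0,0],"hand":[200,200,200,200,200,200,200,200]}' 25
python3 - <<'E'
from h import *
p=snap("wrist","w18"); cases(p); print(env.state()["ee_pos"],env.state()["ee_rot"])
E
```

```text
time_s: 71.62
ee_pos: [537.4, -51.6, 27.2]
ee_rot: [180.0, 0.0, 88.9]
force: [0.5, -0.5, 0.4]
gripper_width: 87.1
gripper_force: 0.0
time_s: 72.28
ee_pos: [537.1, -51.5, 27.5]
ee_rot: [180.0, 0.0, 88.9]
force: [-0.4, -0.4, 2.7]
gripper_width: 43.8
gripper_force: 25.0
time_s: 72.95
ee_pos: [538.9, -51.8, 160.3]
ee_rot: [179.6, 0.0, 88.9]
force: [0.4, -0.7, -1.2]
gripper_width: 44.0
gripper_force: 25.0
time_s: 73.62
ee_pos: [475.1, 233.1, 184.4]
ee_rot: [-179.8, 0.1, 88.9]
force: [1.1, 0.0, -0.3]
gripper_width: 43.9
gripper_force: 25.0
time_s: 74.28
ee_pos: [445.8, 373.5, 198.5]
ee_rot: [-179.7, 0.1, 115.8]
force: [-0.2, -0.6, -1.2]
gripper_width: 43.7
gripper_force: 25.0
time_s: 74.95
ee_pos: [447.1, 373.9, 201.6]
ee_rot: [180.0, 0.0, 122.1]
force: [0.3, 0.2, -2.1]
gripper_width: 43.5
gripper_force: 25.0
case 0.88 [323. 332.  38.  10.] ztop 42.1 c [539.3 226.5] [41.8 15.2] short-side angle -58.2
case 0.77 [320. 258.  98. 135.] ztop 222.1 c [447.8 373.5] [44. 66.] short-side angle 31.9
[447.096102   373.93450503 201.61936468] [1.79990904e+02 3.30554313e-03 1.22068551e+02]
```

```bash
python3 -m pendant '{"translation":[[-1,-1,21],[0,0,30],[0,0,35],[0,0,35],[0,0,25],[0,0,10],[0,0,0],[0,0,0]],"roll":[0,0,0,0,0,0,0,0],"hand":[200,200,200,200,200,200,200,200]}' 25
python3 -m pendant '{"translation":[[0,0,8],[0,0,7],[0,0,4],[0,0,2],[0,0,1],[0,0,0],[0,0,0],[0,0,0]],"roll":[0,0,0,0,0,0,0,0],"hand":[200,200,200,200,200,200,200,200]}' 25
python3 -m pendant '{"translation":[[0,0,0],[0,0,0],[0,0,0],[0,0,0],[0,0,0],[0,0,0],[0,0,-5],[0,0,-15]],"roll":[0,0,0,0,0,0,0,0],"hand":[90,90,90,90,90,90,90,90]}' 25
python3 -m pendant '{"translation":[[0,0,-30],[0,0,-35],[0,0,-35],[0,0,-35],[0,0,-20],[-20,-20,0],[-20,-20,0],[-20,-20,0]],"roll":[0,0,0,0,0,0,0,0],"hand":[90,90,90,0,0,0,0,0]}' 25
python3 -m pendant '{"translation":[[-20,-20,0],[-20,-20,0],[-20,-20,0],[0,0,0],[0,0,0],[0,0,0],[0,0,0],[0,0,0]],"roll":[0,0,0,0,0,0,0,0],"hand":[255,255,255,255,255,255,255,255]}' 25
python3 - <<'E'
from h import *
p=snap("wrist","w19"); cases(p); print(env.state()["ee_pos"],env.state()["ee_rot"])
W=world(p); th=np.radians(32.2); L=(W[...,:2]-[493.9,311.6])@np.array([[np.cos(th),-np.sin(th)],[np.sin(th),np.cos(th)]])
m=(W[...,2]>25)&(L[...,0]<-84)&(L[...,0]>-130)&(abs(L[...,1])<40); q=L[m]; print("pull own",len(q),np.percentile(q,[1,99],axis=0),np.percentile(W[m][:,2],[1,99]))
E
```

```text
time_s: 75.72
ee_pos: [447.4, 373.1, 46.2]
ee_rot: [179.9, -0.0, 122.1]
force: [1.0, -0.1, -0.7]
gripper_width: 44.1
gripper_force: 25.0
time_s: 76.38
ee_pos: [447.0, 372.7, 23.8]
ee_rot: [180.0, 0.0, 122.1]
force: [-0.5, -0.7, -0.4]
gripper_width: 43.9
gripper_force: 25.0
time_s: 77.05
ee_pos: [445.5, 371.5, 42.1]
ee_rot: [-179.7, 0.0, 122.1]
force: [-0.2, -0.4, -0.3]
gripper_width: 58.7
gripper_force: 0.0
time_s: 77.72
ee_pos: [427.5, 289.2, 199.3]
ee_rot: [179.9, 0.0, 122.1]
force: [0.9, -0.3, -0.4]
gripper_width: 89.2
gripper_force: 0.0
time_s: 78.38
ee_pos: [409.2, 208.1, 198.5]
ee_rot: [180.0, -0.0, 122.1]
force: [-0.1, 0.1, 0.1]
gripper_width: 40.8
gripper_force: 0.0
case 0.81 [445. 203.  59.  67.] ztop 41.9 c [525.8 247. ] [43.9 66.2] short-side angle 31.7
case 0.73 [457.  42.  64.  81.] ztop 42.0 c [447.2 371.8] [43.7 65. ] short-side angle 32.4
case 0.59 [450. 130.  62.  75.] ztop 41.9 c [486.5 309.9] [43.7 64.7] short-side angle 32.2
[409.00307604 207.88704902 198.36553276] [-1.79985539e+02 -2.26504108e-03  1.22146549e+02]
pull own 29147 [[-129.27111655  -34.98198087]
 [ -84.42985261   36.2018891 ]] [ 46.458848  368.8025065]
```

View pics/w19.png

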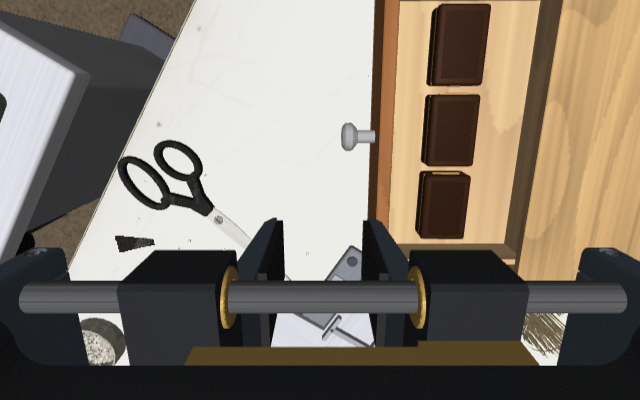

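All three lie flat in the drawer ((460,45), (450,130), (443,205)) and the pull is at (350,137). Pushing it shut with closed fingers.

```bash
python3 -m pendant '{"translation":[[21.2,-9,20],[21.2,-9,20],[0,0,30],[0,0,35],[0,0,35],[0,0,25],[0,0,5],[0,0,0]],"roll":[0,0,0,0,0,0,0,0],"hand":[255,255,255,255,255,255,255,255]}' 25
python3 -m pendant '{"translation":[[0,6,0],[0,6,0],[0,4,0],[0,4,0],[0,6,0],[0,8,0],[0,10,0],[0,10,0]],"roll":[0,0,0,0,0,0,0,0],"hand":[255,255,255,255,255,255,255,255]}'
python3 -m pendant '{"translation":[[0,12,0],[0,12,0],[0,12,0],[0,12,0],[0,10,0],[0,8,0],[0,6,0],[0,4,0]],"roll":[0,0,0,0,0,0,0,0],"hand":[255,255,255,255,255,255,255,255]}'
```

```text
time_s: 79.15
ee_pos: [370.2, 233.3, 27.3]
ee_rot: [-179.8, -0.0, 122.1]
force: [0.5, 0.0, -0.2]
gripper_width: 0.8
gripper_force: 0.0
time_s: 79.82
ee_pos: [417.3, 262.6, 28.7]
ee_rot: [-180.0, -0.0, 122.1]
force: [-1.2, -0.1, 2.6]
gripper_width: 0.4
gripper_force: 1.2
time_s: 80.48
ee_pos: [481.9, 303.0, 28.3]
ee_rot: [180.0, 0.0, 122.1]
force: [-1.8, -0.1, 0.3]
gripper_width: 0.4
gripper_force: 0.8
```

```bash
python3 -m pendant '{"translation":[[0,4,0],[0,4,0],[0,3,0],[0,2,0],[0,1,0],[0,0,0],[0,0,0],[0,0,0]],"roll":[0,0,0,0,0,0,0,0],"hand":[255,255,255,255,255,255,255,255]}'
python3 -m pendant '{"translation":[[0,1,0],[0,1,0],[0,1,0],[0,1,0],[0,0,0],[0,0,0],[0,0,0],[0,0,0]],"roll":[0,0,0,0,0,0,0,0],"hand":[255,255,255,255,255,255,255,255]}'
python3 -m pendant '{"translation":[[0,1,0],[0,1,0],[0,1,0],[0,0,0],[0,0,0],[0,0,0],[0,0,0],[0,0,0]],"roll":[0,0,0,0,0,0,0,0],"hand":[255,255,255,255,255,255,255,255]}'
```

```text
time_s: 81.15
ee_pos: [493.5, 310.1, 28.8]
ee_rot: [179.9, 0.0, 122.1]
force: [0.6, -0.3, 0.1]
gripper_width: 0.4
gripper_force: 0.2
time_s: 81.82
ee_pos: [496.7, 312.3, 28.6]
ee_rot: [180.0, 0.0, 122.1]
force: [0.1, -0.5, 0.4]
gripper_width: 0.3
gripper_force: 0.1
time_s: 82.48
ee_pos: [499.1, 313.8, 28.5]
ee_rot: [180.0, 0.0, 122.1]
force: [0.2, -0.3, 0.4]
gripper_width: 0.5
gripper_force: 0.2
```

```bash
python3 -m pendant '{"translation":[[0,1,0],[0,1,0],[0,1,0],[0,1,0],[0,0,0],[0,0,0],[0,0,0],[0,0,0]],"roll":[0,0,0,0,0,0,0,0],"hand":[255,255,255,255,255,255,255,255]}' | grep -E "ee_pos|force: \["
python3 - <<'E'
from h import *
p=snap("scene","s20"); cases(p); p=snap("wrist","w20"); drawer(p)
cv2.imwrite("pics/w20b.png",p["frame"][...,::-1])
E
```

```text
ee_pos: [502.7, 315.9, 28.6]
force: [-0.5, -0.3, 1.0]
case 0.19 [305. 215.  65.  33.] ztop 30.5 c [489.1  25. ] [239.7 162.3] short-side angle -0.0
board 2820 [505.9 388.5] [ 3.1 97.9] 32.3 z 67.4
   own x,y 1/99%: [[50.0, 12.7], [52.5, 106.5]]
unit 53791 [540.3 408. ] [79.4 97.7] 32.4 z 77.4
   own x,y 1/99%: [[51.6, 10.2], [123.3, 104.3]]
floor 1278 [506.7 385.9] [  0.9 127. ] 32.5 z 16.2
   own x,y 1/99%: [[49.9, -4.2], [50.8, 117.8]]
```

View pics/w20b.png

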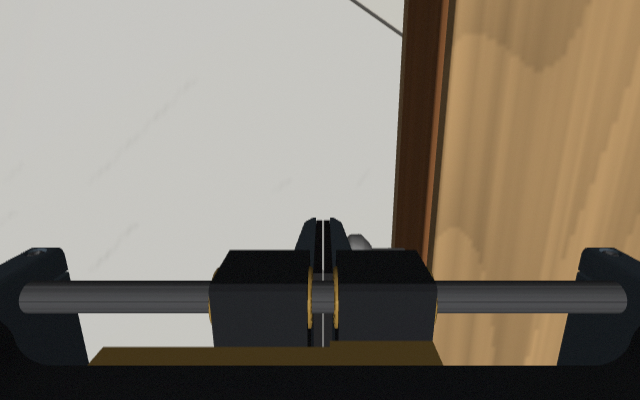

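The drawer coasted to nearly shut and the pull, at (360,243), is just ahead of the fingers. I'll push on until it meets resistance.

```bash
for i in 1 2; do python3 -m pendant '{"translation":[[0,1,0],[0,1,0],[0,1,0],[0,1,0],[0,1,0],[0,0,0],[0,0,0],[0,0,0]],"roll":[0,0,0,0,0,0,0,0],"hand":[255,255,255,255,255,255,255,255]}' | grep -E "ee_pos|force: \["; done
```

```text
ee_pos: [503.7, 316.6, 28.4]
force: [-6.8, -4.2, 7.3]
ee_pos: [503.7, 316.6, 28.4]
force: [-16.6, -10.9, 15.7]
```

Firmly against its stop. Back off, lift clear, check.

```bash
python3 -m pendant '{"translation":[[0,-5,0],[0,-10,0],[0,-20,0],[0,-30,0],[0,-20,-20],[0,-20,-30],[0,0,-35],[0,0,-35]],"roll":[0,0,0,0,0,0,0,0],"hand":[255,255,255,255,255,255,255,255]}'
python3 -m pendant '{"translation":[[-30,0,-20],[-30,0,-20],[-30,0,0],[-30,0,0],[-20,0,0],[0,0,0],[0,0,0],[0,0,0]],"roll":[0,0,0,0,0,0,0,0],"hand":[255,255,255,255,255,255,255,255]}'
python3 - <<'E'
from h import *
p=snap("wrist","w21"); drawer(p); print(env.state()["ee_pos"],env.state()["force"])
a=snap("top","t21")["frame"][120:320,120:520,::-1]; cv2.imwrite("pics/t21c.png",cv2.resize(a,(800,400),interpolation=cv2.INTER_CUBIC))
E
```

```text
time_s: 85.3
ee_pos: [420.9, 264.8, 149.7]
ee_rot: [180.0, 0.0, 122.1]
force: [1.2, 0.8, -0.3]
gripper_width: 0.3
gripper_force: 0.0
time_s: 85.97
ee_pos: [496.1, 147.3, 188.4]
ee_rot: [180.0, -0.0, 122.1]
force: [0.3, 0.1, -0.3]
gripper_width: 0.1
gripper_force: 0.0
board 990 [573.  284.1] [  2.9 139.8] 32.5 z 67.2
   own x,y 1/99%: [[50.9, -133.7], [53.3, 2.8]]
unit 25951 [624.9 315.2] [124.1 138.8] 32.4 z 77.2
   own x,y 1/99%: [[51.8, -134.0], [165.9, 0.7]]
floor 4775 [600.  135.3] [ 33.3 238.8] 89.3 z 11.5
   own x,y 1/99%: [[-106.2, -257.2], [91.1, -134.0]]
[495.85456976 147.56194862 188.46821046] [-0.03947586 -0.14665366  0.36257167]
```

View pics/t21c.png

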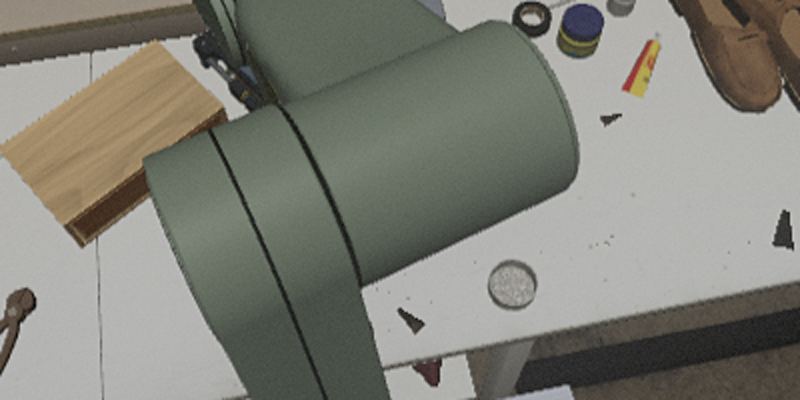

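```bash
python3 -c "
from h import *
print(env.job_done())"
```

```text
the job is handed in; nothing more can be done
None
```

I pressed all three cases and put them flat in the drawer, pushed the drawer shut against its stop, and handed the job in at about 86 s. The key was back up when I last looked. No verdict came back.

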